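# Seat the bench valve and open it one true turn

## Task

Using the black crank grip on the red handwheel, wind the valve on the test fixture shut (clockwise seen from above) until you feel it seat, without forcing it. Then open it by exactly one full turn counter-clockwise, counted only from where the slack in the wheel is taken up and the stem really starts to move, not overshooting; let go and leave the gear, tape roll and oil bottle alone.

Things in the scene. Friction and masses are not known exactly. Their poses are not given: they have to be found in the camera images.
- valve: Fixed test fixture: steel plate 100 x 190 x 10 mm with a copper pipe stub along its y axis, 37 mm up, and a brass fine-thread metering valve in its middle whose spindle stands upright on the z axis. Origin: centre of the plate's underside, on the spindle axis. Its place and yaw vary.
- wheel_hub (a point): Centre of the red three-spoked handwheel (rim 123 mm outside, 13 mm thick), on the spindle axis 98 mm above the table. The wheel turns about the vertical: clockwise from above shuts, counter-clockwise opens. Rim and hub reach 106 mm above the table, the red boss under the crank grip 107 mm, the stem end in the hub at most 114 mm.
- grip_mid (a point): Middle of the upright crank grip, a black cylinder 22 mm in diameter and 52 mm tall (109 to 161 mm above the table) that revolves freely on its own pin, on the wheel's rim 55 mm from the spindle axis. This point lies on the grip's axis, 139 mm above the table.
- stem (a joint): Rise of the valve stem (steel rod, yellow ring, in the hub), m: 0 = seated, 0.0005 per turn of the spindle (fine thread); starts 0.4 to 0.85 turn open. The wheel has slack of 40 to 100 degrees, met again at each change of direction: in it the wheel turns almost freely (under 1 N at the crank grip), the stem stands still. With the slack taken up, driving the stem takes 5 to 6 N at the crank grip.
- seat_disc (a joint): Squeeze of the rubber seat hidden inside the valve, m: 0 normally, damaged at 0.0006. When the valve seats the wheel stops: the push on the crank grip can rise to about 10 N with no motion; beyond that the seat yields (about 1.8 N more per mm of grip travel) and at about 22 N it is damaged.
- gear: Bystander: loose steel spur gear, 60 mm across, 20 mm tall, lying beside the fixture. Origin: centre of its underside.
- tape_roll: Bystander: loose roll of tape, 68 mm across, 18 mm tall, lying beside the fixture. Origin: centre of its underside.
- oil_bottle: Bystander: loose cream oil bottle with a red spout, 38 mm in diameter, 112 mm tall, standing beside the fixture. Origin: centre of its underside.

How it is judged:
By the outcome, as a careful person would: the job done as asked, in the order asked, and still so for the second after the job is handed in, with the robot touching nothing.
It also fails if it takes over 64 s, if anything falls off the work surface, if the arm or the gripper's body presses on something with over 40 N, if the wrist force passes 120 N, or if a joint passes its speed limit or range.

## Robot

A 6-joint arm with a two-finger parallel gripper is mounted at the origin on the work surface; the furniture and walls round the work are solid. World frame = base frame: x ahead of the robot, y to its left, z up, the work surface at z = 0. Lengths are in mm, angles in rad, forces in N, time in s.
With the tool pointing down it reaches from about 275 to 1000 mm from the base axis. Payload 8.4 kg.
Tool frame: the origin (TCP) lies on the centre line of the jaws, within the pads' length; the fingertips stand 22 mm ahead of it and the grasp point (between the pads) lies 3 mm ahead of it; z points along the fingers, x is the direction in which the jaws open and shut, and the axes are right-handed (so a half turn about z gives the same grasp; the last joint's range is limited). The gripper opens to 85 mm and grips with 20 to 120 N. Pads are 22 mm wide; open, the fingers measure 114 mm over their backs; the gripper's body (76 mm by 85 mm) begins 54 mm behind the grasp point. The pads swing forward as they close: fully open they stand 13 mm farther back than shut.
Start: joints at [-1.304, 0.353, 1.633, -0, 1.155, -0.002], TCP at [165.983, -602.559, 253.281] pointing down, gripper open.
Joint ranges: [-2.63, 2.63], [-0.92, 2.1], [0.06, 2.66], [-1.3, 4.44], [0, 2.69], [-3.02, 3.02]. Speed limits (rad/s): [2.22, 2.22, 2.79, 3.14, 3.14, 3.14].

## Interface

Orientations are given as [roll, pitch, yaw] about the fixed x, y, z axes, in that order (R = Rz(yaw) Ry(pitch) Rx(roll)).
In Python, from rig import status, viewer, job gives the robot as it stands.
- The arm moves only by the tool send_rows, never from a script. Its argument "plan" is a list of rows, each a list of 3 entries, a list of its own where there are three numbers: the shift along the tool's x, y, z in m, then the turn, a rotation vector about the tool's x, y, z in rad, then the opening, from -1 (shut) to 1 (fully open). In form: [[[x, y, z], [rx, ry, rz], jaw], ...]. A call has exactly 5 rows; each row is the pose to reach, as a shift and turn from the pose measured when the call began, along the tool's axes at that moment; what a row does not reach only later rows make up. A row lasts 1/12 s, in which the tool goes at most 41.7 mm and 7.16 degrees, less where a joint would pass 70% of its speed; a pose out of reach is approached as far as the arm can. A call with a gripper value outside its range is refused whole. The fingers move at their own pace and stop on an object; "squeeze" is the grip in N (left out, the last holds). Time passes only in rows, so rows that repeat a pose let the fingers close, or fill a call up. It gives the time, the measured TCP pose, the force and the opening at its end, in the units of the state.
- status.sense(): the state, without advancing time (a new reading comes with each control period).
- viewer.grab_frame(name): name is "scene" or "top" or "wrist"; returns the picture (420x560x3 uint8, red, green, blue); there is no depth.
- viewer.camera_params(name): a dict with "intrinsics" (3x3 intrinsics, pixels), "dist_coeffs" ([k1, k2, p1, p2, k3] as OpenCV has them; the pictures are not rectified), "xyz" and "orientation" of the camera in the world. Camera axes: x right, y down, z forward; pixel columns grow to the right and rows downward; lengths in mm; the calibration is good to about 2 mm. A picture is of the moment at which its call begins: read the wrist's pose just before it. camera_params takes no time and is no camera call; for the wrist camera it gives the pose at the moment of the call.
- job.sign_off(): hands the job in, once; it reports no verdict.
Trained networks look in the newest picture that a camera, given by its name, has taken for a name from the list of things; names that differ only in an ending like _2 or _b are one class to them, and where a whole thing is asked for, a point or a joint stands for the part that bears it (a point fixed in the world has none). Each returns a list of dicts, best first, with "p" (0 to 1); they miss things now and then, are a little off and sometimes report something else, mostly with a low value. They report only what shows in the picture. A call takes as long as a camera call.
- viewer.cut_out(label, camera): "mask" (420x560 bool, what is visible of it) and "extent" ([left, top, width, height] in pixels, round what is visible of it).
The state is a dict: "clock": time; "qpos": joint angles; "qvel": joint speeds; "joint_efforts": joint torques, N m; "eef_pos": TCP position; "tcp_rot": TCP orientation; "contact_force": force on the tool from outside, world axes, zero at the start; "wrist_torque": the same for the moment, N m; "opening": opening from 0.0 (shut) to 1.0 (fully open).
Only numpy, scipy, OpenCV 4.12 (cv2) and the standard library are available. Lean on these libraries where they do the work, as an engineer would, in place of code of your own. Each camera call takes 0.05 s, during which the arm holds its last target.

## Working session

There is one attempt and no reset: what is moved stays moved. The work goes in short steps, Python scripts to look and compute and a tool call to move; the robot and the scene stay as the last step left them, time stands still between calls to the robot, and variables do not carry over. Pictures are saved under pics/ and viewed, and the job is handed in when it is done.

Besides the shell and the picture viewer there is one more tool, called as name(argument=value, ...), one argument or row to a line, values as JSON. send_rows: Moves the arm, as the interface text tells. Its arguments: {"type":"object","properties":{"plan":{"type":"array"},"squeeze":{"type":"number"}},"required":["plan"]}

```bash
ls; mkdir -p pics
python3 - <<'E'
from rig import status, viewer
import cv2
print(status.sense())
for n in ["scene","top","wrist"]:
    im=viewer.grab_frame(n); cv2.imwrite(f"pics/a_{n}.png",im[:,:,::-1])
    print(n,viewer.camera_params(n))
    for l in ["wheel_hub","grip_mid","valve"]:
        r=viewer.cut_out(l,n)
        print(l,[(round(d["p"],2),d["extent"]) for d in r][:3])
print(status.sense()["clock"])
E
```

```text
pics
{'clock': 0.0, 'qpos': array([-1.30442136e+00,  3.53636943e-01,  1.63414617e+00,  2.02968841e-05,
        1.15520481e+00, -2.41845253e-03]), 'qvel': array([-0.00109757,  0.0009788 , -0.00142444, -0.00062236, -0.00051871,
       -0.00099758]), 'joint_efforts': array([-6.36515288e-04, -6.05258203e+01, -3.42061365e+01, -8.93918445e-05,
        9.50236106e-03,  2.18621217e-06]), 'eef_pos': array([ 165.85545551, -602.12140355,  252.56351415]), 'tcp_rot': array([-3.14157072e+00,  1.39521647e-03, -1.30201110e+00]), 'contact_force': array([-0.82063519, -0.13303699,  0.33125298]), 'wrist_torque': array([ 0.0567786 ,  0.0447026 , -0.00203168]), 'opening': 0.9976225930329444}
scene {'intrinsics': array([[496.82941972,   0.        , 274.16799285],
       [  0.        , 496.82941972, 212.83083515],
       [  0.        ,   0.        ,   1.        ]]), 'dist_coeffs': array([-0.04003072,  0.        ,  0.        ,  0.        ,  0.        ]), 'xyz': array([ 158.86934443, -950.7292926 ,  516.49315052]), 'orientation': array([-2.08229836, -0.01998977, -0.53167307])}
wheel_hub [(0.72, [225.5, 196.6,
[... 334 characters left out ...]
      ,  0.        ,  0.        ]), 'xyz': array([ 417.20486821, -321.54684664,  966.26369838]), 'orientation': array([-3.01877354,  0.00854877, -1.58935711])}
wheel_hub [(0.73, [248.6, 185.1, 55.4, 60.8])]
grip_mid []
valve [(0.79, [232.5, 185.3, 86.6, 58.3])]
wrist {'intrinsics': array([[328.93540545,   0.        , 277.80752348],
       [  0.        , 328.93540545, 212.82538375],
       [  0.        ,   0.        ,   1.        ]]), 'dist_coeffs': array([-0.07482993,  0.        ,  0.        ,  0.        ,  0.        ]), 'xyz': array([ 239.45514904, -583.30029097,  374.06199649]), 'orientation': array([ 2.83812485e+00,  7.76425635e-04, -1.30223498e+00])}
wheel_hub []
grip_mid []
valve []
0.6
```

```bash
python3 -c "
import cv2
a=cv2.imread('pics/a_scene.png')[140:330,150:400];b=cv2.imread('pics/a_top.png')[120:310,170:420]
cv2.imwrite('pics/b1.png',cv2.resize(a,None,fx=3,fy=3,interpolation=2));cv2.imwrite('pics/b2.png',cv2.resize(b,None,fx=3,fy=3,interpolation=2))"
```

```text
(no output)
```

View pics/b1.png

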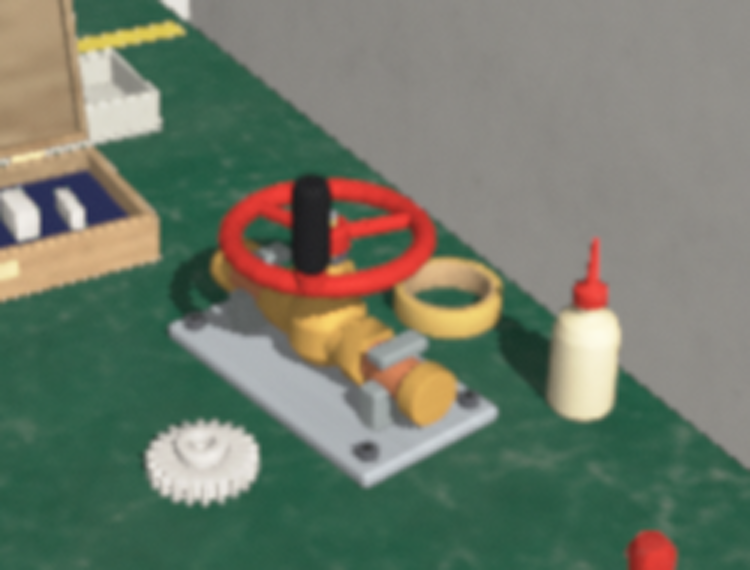

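View pics/b2.png

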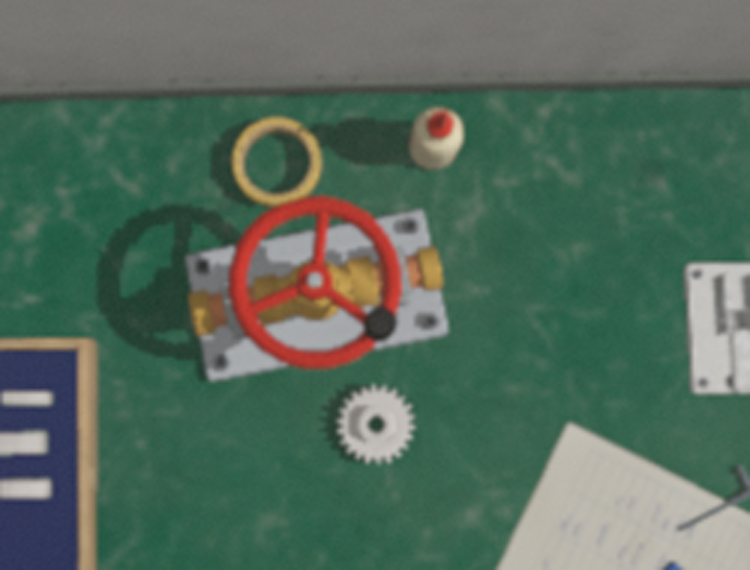

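View pics/a_scene.png

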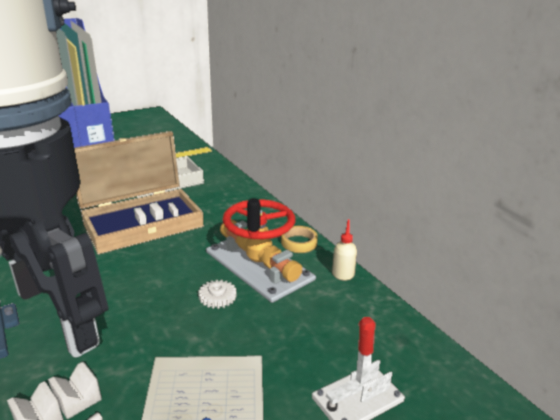

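View pics/a_top.png

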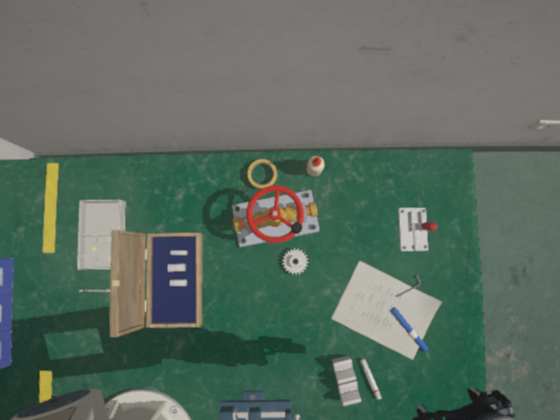

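```bash
cat > h.py <<'E'
import numpy as np, cv2
from scipy.spatial.transform import Rotation as R
from rig import status, viewer
def ray(cam,uv):
    c=viewer.camera_params(cam)
    p=cv2.undistortPoints(np.array([[uv]],float),c["intrinsics"],c["dist_coeffs"])[0,0]
    d=R.from_euler("xyz",c["orientation"]).as_matrix()@np.array([p[0],p[1],1])
    return c["xyz"],d
def at(cam,uv,z):
    o,d=ray(cam,uv); return o+d*(z-o[2])/d[2]
def proj(cam,P):
    c=viewer.camera_params(cam); M=R.from_euler("xyz",c["orientation"]).as_matrix()
    Q=(np.atleast_2d(P)-c["xyz"])@M
    return cv2.projectPoints(Q,np.zeros(3),np.zeros(3),c["intrinsics"],c["dist_coeffs"])[0][:,0]
E
python3 - <<'E'
from h import *
im=viewer.grab_frame("top")
# red rim mask fit
hsv=cv2.cvtColor(im,cv2.COLOR_RGB2HSV)
m=((hsv[...,0]<8)|(hsv[...,0]>172))&(hsv[...,1]>140)&(hsv[...,2]>80)
m[:, :230]=0;m[:,325:]=0;m[:180]=0;m[250:]=0
ys,xs=np.nonzero(m)
(c,s,a)=cv2.fitEllipse(cv2.convexHull(np.stack([xs,ys],1).astype(np.float32)))
print(c,s,a, at("top",c,98))
print("hub stem",at("top",(275,213.3),113))
g=(hsv[...,2]<60)&(np.hypot(*(np.indices(hsv.shape[:2])-np.array([227,296])[:,None,None]))<9)
y,x=np.nonzero(g);print(len(x),x.mean(),y.mean(),x.min(),x.max(),y.min(),y.max())
print("grip",at("top",(x.mean(),y.mean()),158), at("top",(296.3,227.3),161))
# scene
print("scene grip mid err", [ (proj("scene",[at("top",(296.3,227.3),161)*[1,1,0]+[0,0,zz]])) for zz in (161,109)])
for n in ["gear","tape_roll","oil_bottle"]:
    r=viewer.cut_out(n,"top"); print(n,[(d["p"],d["extent"]) for d in r[:2]])
print("wall", at("top",(275,150),0))
E
```

```text
(274.6769714355469, 213.72157287597656) (56.195831298828125, 57.093711853027344) 159.83612060546875 [ 511.63347077 -313.99587941   98.        ]
hub stem [ 510.87037762 -314.81389833  113.        ]
57 295.7543859649123 227.56140350877192 292 300 223 232
grip [ 477.00859367 -355.34081742  158.        ] [ 477.27729716 -356.29353631  161.        ]
scene grip mid err [array([[251.97443522, 199.54704746]]), array([[252.03625643, 228.60354296]])]
gear [(0.8, [280.7, 251.7, 25.5, 19.0])]
tape_roll [(0.65, [245.7, 154.6, 28.1, 33.7])]
oil_bottle [(0.59, [309.2, 155.8, 18.4, 18.1])]
wall [ 676.27892432 -316.73439123    0.        ]
```

send_rows(
  plan=[
    [[-0.016, -0.038, 0], [0, 0, 0], 1],
    [[-0.032, -0.076, 0], [0, 0, 0], 1],
    [[-0.048, -0.114, 0], [0, 0, 0], 1],
    [[-0.064, -0.152, 0], [0, 0, 0], 1],
    [[-0.08, -0.19, 0], [0, 0, 0], 1],
  ],
  squeeze=60,
)

```text
clock: 1.22
eef_pos: [329.1, -473.7, 253.4]
tcp_rot: [-3.141, -0.0, -1.303]
contact_force: [0.7, -0.5, 0.7]
opening: 1.0
```

```bash
cat >> h.py <<'E'
def rel(P,s=None):
    s=s or status.sense()
    M=R.from_euler("xyz",s["tcp_rot"]).as_matrix()
    return (np.array(P)-s["eef_pos"])@M/1000
E
python3 -c "
from h import *
s=status.sense();print(s['clock'],s['eef_pos'],s['tcp_rot'],s['contact_force'],rel([477,-355.5,215]))"
```

```text
1.2167 [ 329.05067831 -473.69495907  253.44880661] [-3.14143125e+00 -3.63791453e-04 -1.30254754e+00] [ 0.72576204 -0.52889399  0.72735055] [-0.07476891 -0.17397871  0.03844969]
```

send_rows(
  plan=[
    [[-0.015, -0.036, 0], [0, 0, 0], 1],
    [[-0.03, -0.07, 0.005], [0, 0, 0], 1],
    [[-0.046, -0.106, 0.013], [0, 0, 0], 1],
    [[-0.06, -0.14, 0.025], [0, 0, 0], 1],
    [[-0.075, -0.174, 0.038], [0, 0, 0], 1],
  ],
)

```text
clock: 1.63
eef_pos: [478.7, -354.1, 215.7]
tcp_rot: [-3.14, -0.002, -1.302]
contact_force: [0.6, -0.3, 0.9]
opening: 0.998
```

Run:
```python
from h import *
s=status.sense();print(s['clock'],s['eef_pos'],s['tcp_rot'],s['contact_force'],rel([477,-355.5,138]))
im=viewer.grab_frame("wrist");cv2.imwrite("pics/c1.png",im[:,:,::-1])
print(proj("wrist",[[477,-355.5,161],[477,-355.5,109],[511.5,-314.2,106]]))
```

```text
1.6333 [ 478.65761287 -354.12826795  215.74078858] [-3.14045276e+00 -1.72581429e-03 -1.30236001e+00] [ 0.57199709 -0.28034836  0.89382124] [0.0007488  0.00205068 0.07773991]
[[283.91971361 259.73531484]
 [282.86120608 228.81921941]
 [239.19516867 167.61836021]]
```

View pics/c1.png

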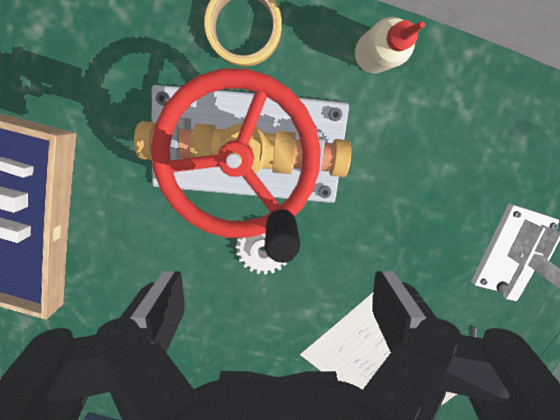

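```bash
python3 - <<'E'
from h import *
s=status.sense();print(s['clock'],s['eef_pos'],s['tcp_rot'],s['qvel'].round(3))
im=viewer.grab_frame("wrist");cv2.imwrite("pics/c2.png",im[:,:,::-1])
print(viewer.camera_params("wrist")["xyz"],viewer.camera_params("wrist")["orientation"])
print(proj("wrist",[[477,-355.5,161],[477,-355.5,109],[511.5,-314.2,113]]))
r=viewer.cut_out("grip_mid","wrist"); print([(d["p"],d["extent"]) for d in r[:2]])
for nm in ["wrist","top","scene"]:
    im=viewer.grab_frame(nm)
    hsv=cv2.cvtColor(im,cv2.COLOR_RGB2HSV)
    m=((hsv[...,0]<8)|(hsv[...,0]>172))&(hsv[...,1]>140)&(hsv[...,2]>80)
    n,l,st,_=cv2.connectedComponentsWithStats(m.astype(np.uint8))
    k=1+np.argmax(st[1:,4]);ys,xs=np.nonzero(l==k)
    c,sz,a=cv2.fitEllipse(cv2.convexHull(np.stack([xs,ys],1).astype(np.float32)))
    print(nm,st[k],c,sz,at(nm,c,99.5))
print(at("wrist",(235,159),113))
E
python3 -c "
import cv2
b=cv2.imread('pics/c2.png')[50:300,120:380]
cv2.imwrite('pics/c2z.png',cv2.resize(b,None,fx=2.3,fy=2.3,interpolation=2))"
```

```text
1.6833 [ 482.03157694 -349.72147515  212.90774708] [-3.13945193e+00  2.18862510e-03 -1.30112090e+00] [-0.072 -0.019  0.028 -0.016  0.054 -0.131]
[ 553.18932094 -332.24030437  334.39563552] [ 2.83812329e+00  2.82666939e-03 -1.29889953e+00]
[[282.03251548 254.80366853]
 [281.36101715 224.72680556]
 [236.49612292 164.8072631 ]]
[(0.96, [270.0, 216.1, 33.2, 55.7])]
wrist [  153    68   170   170 10531] (237.41604614257812, 152.08279418945312) (167.264892578125, 172.06912231445312) [ 515.52377096 -314.72977179   99.5       ]
top [248 219  16  15  86] (259.869384765625, 226.7793731689453) (15.661559104919434, 26.05777359008789) [ 484.43879665 -282.34310321   99.5       ]
scene [ 223  199   72   40 1297] (258.53656005859375, 219.0812225341797) (39.916526794433594, 72.5528793334961) [ 508.84750883 -320.47400955   99.5       ]
[ 511.80339358 -316.94922321  113.        ]
```

View pics/c2z.png

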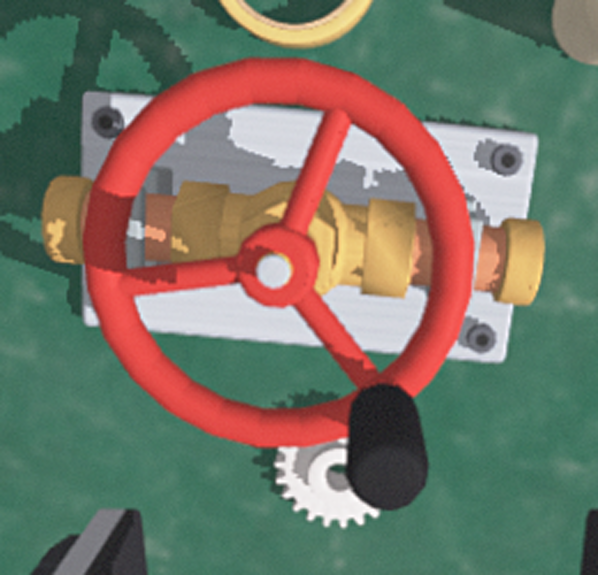

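Run:
```python
from h import *
s=status.sense();print(s['clock'],s['eef_pos'],s['tcp_rot'],s['qvel'].round(3))
print(viewer.camera_params("wrist")["xyz"],viewer.camera_params("wrist")["orientation"])
im=viewer.grab_frame("wrist");cv2.imwrite("pics/c3.png",im[:,:,::-1])
r=viewer.cut_out("grip_mid","wrist"); print([(d["p"],d["extent"]) for d in r[:2]])
s=status.sense();print(s['clock'],s['eef_pos'],s['contact_force'])
print(viewer.camera_params("wrist")["xyz"],viewer.camera_params("wrist")["orientation"])
print(proj("wrist",[[477,-355.5,161],[477,-355.5,109],[511.5,-314.2,113]]))
b=im[50:300,120:380,::-1]
cv2.imwrite('pics/c3z.png',cv2.resize(b,None,fx=2.3,fy=2.3,interpolation=2))
```

```text
1.9333 [ 476.567098   -355.87258866  215.77953762] [-3.14154526e+00 -8.28934002e-04 -1.30279052e+00] [-0.017 -0.007  0.     0.     0.002  0.003]
[ 550.03446184 -336.59315074  336.63099072] [ 2.83818103e+00 -1.81929438e-04 -1.30300451e+00]
[(0.67, [262.9, 204.7, 31.7, 53.8])]
2.0333 [ 476.29152239 -356.30099418  215.98921285] [-0.33238831 -0.93316541  0.08012772]
[ 549.73276097 -337.11340406  336.88659506] [ 2.83858404e+00 -4.60619868e-04 -1.30425212e+00]
[[275.21358285 245.83496852]
 [275.71588891 217.748869  ]
 [230.34491482 157.89007004]]
```

View pics/c3z.png

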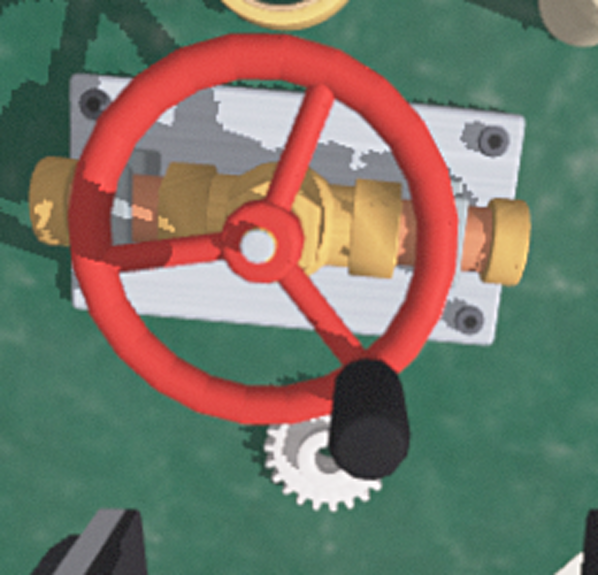

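send_rows(
  plan=[
    [[0.002, -0.001, 0.016], [0, 0, 0], 1],
    [[0.002, -0.001, 0.036], [0, 0, 0], 1],
    [[0.002, -0.001, 0.056], [0, 0, 0], 1],
    [[0.002, -0.001, 0.07], [0, 0, 0], 1],
    [[0.002, -0.001, 0.078], [0, 0, 0], 1],
  ],
)

```text
clock: 2.45
eef_pos: [476.4, -358.6, 136.7]
tcp_rot: [3.141, 0.0, -1.306]
contact_force: [0.7, 0.2, 0.2]
opening: 1.0
```

send_rows(
  plan=[
    [[0, 0, 0], [0, 0, 0], 0],
    [[0, 0, 0], [0, 0, 0], -0.5],
    [[0, 0, 0], [0, 0, 0], -1],
    [[0, 0, 0], [0, 0, 0], -1],
    [[0, 0, 0], [0, 0, 0], -1],
  ],
  squeeze=50,
)

```text
clock: 2.87
eef_pos: [476.8, -359.0, 137.7]
tcp_rot: [-3.141, -0.001, -1.306]
contact_force: [-0.3, 0.3, -0.4]
opening: 0.296
```

Run:
```python
from h import *
s=status.sense();print(s['clock'],s['eef_pos'],s['tcp_rot'],s['contact_force'],s['opening'])
im=viewer.grab_frame("wrist");cv2.imwrite("pics/d1.png",im[:,:,::-1])
s=status.sense();print(s['clock'],s['eef_pos'],s['tcp_rot'],s['contact_force'],s['opening'])
```

```text
2.8667 [ 476.84931641 -358.99547863  137.69233925] [-3.14116084e+00 -1.22842845e-03 -1.30590082e+00] [-0.33868668  0.28117194 -0.36390645] 0.29552518979304526
2.9167 [ 476.92047825 -358.82182623  137.64321178] [-3.14105089e+00 -9.88043166e-04 -1.30592510e+00] [-0.98306426  1.55845991  4.17115548] 0.2440838282510518
```

View pics/d1.png

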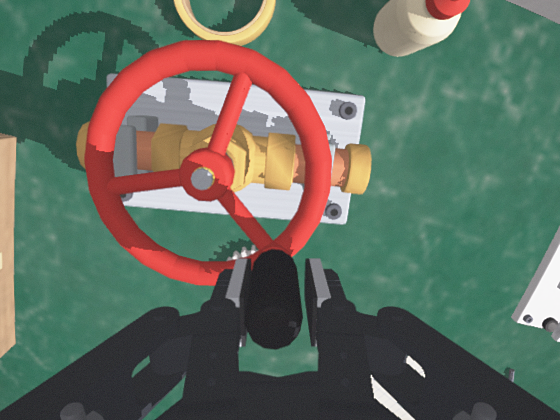

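```bash
cat >> h.py <<'E'
import sys,json,os
C=np.array([511.7,-315.2]);RAD=55.;Z=137.5
def pl(deg,C=None,RAD=None,steps=None):
    C=globals()['C'] if C is None else C; RAD=RAD or globals()['RAD']
    s=status.sense(); p=s['eef_pos'][:2]-C; ph=np.arctan2(p[1],p[0]); f=s['contact_force'][:2]
    M=R.from_euler("xyz",s["tcp_rot"]).as_matrix(); rows=[]
    u=p/np.linalg.norm(p); t=np.array([-u[1],u[0]])
    print("t%.2f ang %.2f r %.2f z %.1f | Ftan(ccw+) %.2f Frad %.2f Fz %.2f op %.3f yaw %.3f tq %s"%(s['clock'],np.degrees(ph),np.linalg.norm(p),s['eef_pos'][2],f@t,f@u,s['contact_force'][2],s['opening'],s['tcp_rot'][2],s['wrist_torque'].round(2)))
    with open("log.txt","a") as L: L.write(json.dumps([s['clock'],*s['eef_pos'],*s['contact_force'],*s['tcp_rot']])+"\n")
    for k in range(1,6):
        a=ph+np.radians(deg)*k/5
        T=np.array([*(C+RAD*np.array([np.cos(a),np.sin(a)])),Z])
        if RAD: 
            rr=np.linalg.norm(p)+(RAD-np.linalg.norm(p))*k/5; T[:2]=C+rr*np.array([np.cos(a),np.sin(a)])
        v=(T-s['eef_pos'])@M/1000
        rows.append([[round(float(x),4) for x in v],[0,0,0],-1])
    print(json.dumps(rows))
E
python3 -c "
from h import *
pl(-10)"
```

```text
t2.92 ang -128.57 r 55.79 z 137.6 | Ftan(ccw+) -1.74 Frad -0.61 Fz 4.17 op 0.244 yaw -1.306 tq [ 0.33  0.07 -0.  ]
[[[-0.0017, 0.001, 0.0001], [0, 0, 0], -1], [[-0.0034, 0.0019, 0.0001], [0, 0, 0], -1], [[-0.0051, 0.0028, 0.0001], [0, 0, 0], -1], [[-0.0069, 0.0036, 0.0001], [0, 0, 0], -1], [[-0.0087, 0.0043, 0.0001], [0, 0, 0], -1]]
```

send_rows(
  plan=[
    [[-0.0005, 0.0005, 0], [0, 0, 0], -1],
    [[-0.002, 0.001, 0], [0, 0, 0], -1],
    [[-0.004, 0.002, 0], [0, 0, 0], -1],
    [[-0.0065, 0.0035, 0], [0, 0, 0], -1],
    [[-0.0087, 0.0043, 0], [0, 0, 0], -1],
  ],
)

```text
clock: 3.33
eef_pos: [469.8, -352.0, 137.9]
tcp_rot: [3.141, -0.002, -1.306]
contact_force: [-6.7, -6.3, 6.0]
opening: 0.241
```

```bash
python3 -c "
from h import *
pl(-20)"
```

```text
t3.33 ang -138.71 r 55.75 z 137.9 | Ftan(ccw+) 0.33 Frad 9.14 Fz 6.00 op 0.241 yaw -1.306 tq [-0.96  0.86 -0.07]
[[[-0.0036, 0.0015, 0.0004], [0, 0, 0], -1], [[-0.0073, 0.0026, 0.0004], [0, 0, 0], -1], [[-0.0111, 0.0036, 0.0004], [0, 0, 0], -1], [[-0.0149, 0.0042, 0.0004], [0, 0, 0], -1], [[-0.0187, 0.0046, 0.0004], [0, 0, 0], -1]]
```

```bash
python3 -c "
from h import *
pl(-12,RAD=57)"
```

```text
t3.33 ang -138.71 r 55.75 z 137.9 | Ftan(ccw+) 0.33 Frad 9.14 Fz 6.00 op 0.241 yaw -1.306 tq [-0.96  0.86 -0.07]
[[[-0.002, 0.0012, 0.0004], [0, 0, 0], -1], [[-0.0041, 0.0023, 0.0004], [0, 0, 0], -1], [[-0.0062, 0.0034, 0.0004], [0, 0, 0], -1], [[-0.0084, 0.0044, 0.0004], [0, 0, 0], -1], [[-0.0106, 0.0052, 0.0004], [0, 0, 0], -1]]
```

send_rows(
  plan=[
    [[-0.002, 0.0012, 0], [0, 0, 0], -1],
    [[-0.0041, 0.0023, 0], [0, 0, 0], -1],
    [[-0.0062, 0.0034, 0], [0, 0, 0], -1],
    [[-0.0084, 0.0044, 0], [0, 0, 0], -1],
    [[-0.0106, 0.0052, 0], [0, 0, 0], -1],
  ],
)

```text
clock: 3.75
eef_pos: [462.2, -342.7, 138.0]
tcp_rot: [-3.141, -0.002, -1.306]
contact_force: [1.4, 1.5, 1.4]
opening: 0.241
```

```bash
python3 -c "
from h import *
pl(-15,RAD=57)
pl(-15,RAD=57.5)"
```

```text
t3.75 ang -150.95 r 56.67 z 138.0 | Ftan(ccw+) -0.67 Frad -1.94 Fz 1.37 op 0.241 yaw -1.306 tq [ 0.11 -0.41  0.05]
[[[-0.0029, 0.0007, 0.0004], [0, 0, 0], -1], [[-0.0058, 0.0012, 0.0004], [0, 0, 0], -1], [[-0.0088, 0.0016, 0.0004], [0, 0, 0], -1], [[-0.0117, 0.0019, 0.0004], [0, 0, 0], -1], [[-0.0147, 0.002, 0.0004], [0, 0, 0], -1]]
t3.75 ang -150.95 r 56.67 z 138.0 | Ftan(ccw+) -0.67 Frad -1.94 Fz 1.37 op 0.241 yaw -1.306 tq [ 0.11 -0.41  0.05]
[[[-0.0029, 0.0008, 0.0004], [0, 0, 0], -1], [[-0.0058, 0.0014, 0.0004], [0, 0, 0], -1], [[-0.0087, 0.0019, 0.0004], [0, 0, 0], -1], [[-0.0117, 0.0023, 0.0004], [0, 0, 0], -1], [[-0.0147, 0.0025, 0.0004], [0, 0, 0], -1]]
```

send_rows(
  plan=[
    [[-0.0029, 0.0007, 0], [0, 0, 0], -1],
    [[-0.0058, 0.0012, 0], [0, 0, 0], -1],
    [[-0.0088, 0.0016, 0], [0, 0, 0], -1],
    [[-0.0117, 0.0019, 0], [0, 0, 0], -1],
    [[-0.0147, 0.002, 0], [0, 0, 0], -1],
  ],
)

```text
clock: 4.17
eef_pos: [456.2, -328.8, 137.9]
tcp_rot: [-3.141, -0.002, -1.306]
contact_force: [0.3, -1.1, 1.8]
opening: 0.24
```

```bash
python3 -c "
from h import *
pl(-20,RAD=57)"
```

```text
t4.17 ang -166.24 r 57.12 z 137.9 | Ftan(ccw+) 1.15 Frad 0.00 Fz 1.84 op 0.240 yaw -1.306 tq [-0.07 -0.04 -0.02]
[[[-0.004, -0.0003, 0.0004], [0, 0, 0], -1], [[-0.0079, -0.0008, 0.0004], [0, 0, 0], -1], [[-0.0118, -0.0016, 0.0004], [0, 0, 0], -1], [[-0.0157, -0.0027, 0.0004], [0, 0, 0], -1], [[-0.0194, -0.004, 0.0004], [0, 0, 0], -1]]
```

```bash
sed -i 's/^C=np.array.*;RAD=55.;/C=np.array([509.7,-315.2]);RAD=55.;/' h.py; python3 -c "
from h import *
pl(-20)"
```

```text
t4.17 ang -165.75 r 55.17 z 137.9 | Ftan(ccw+) 1.15 Frad 0.01 Fz 1.84 op 0.240 yaw -1.306 tq [-0.07 -0.04 -0.02]
[[[-0.0038, -0.0002, 0.0004], [0, 0, 0], -1], [[-0.0077, -0.0007, 0.0004], [0, 0, 0], -1], [[-0.0114, -0.0015, 0.0004], [0, 0, 0], -1], [[-0.0151, -0.0025, 0.0004], [0, 0, 0], -1], [[-0.0188, -0.0038, 0.0004], [0, 0, 0], -1]]
```

send_rows(
  plan=[
    [[-0.0038, -0.0002, 0], [0, 0, 0], -1],
    [[-0.0077, -0.0007, 0], [0, 0, 0], -1],
    [[-0.0114, -0.0015, 0], [0, 0, 0], -1],
    [[-0.0151, -0.0025, 0], [0, 0, 0], -1],
    [[-0.0188, -0.0038, 0], [0, 0, 0], -1],
  ],
)

```text
clock: 4.58
eef_pos: [454.6, -309.1, 137.9]
tcp_rot: [3.141, -0.001, -1.305]
contact_force: [-3.2, -0.8, 4.3]
opening: 0.242
```

```bash
python3 -c "
from h import *
pl(-20)"
```

```text
t4.58 ang 173.67 r 55.44 z 137.9 | Ftan(ccw+) 1.15 Frad 3.12 Fz 4.25 op 0.242 yaw -1.305 tq [-0.06  0.38 -0.04]
[[[-0.0035, -0.0016, 0.0004], [0, 0, 0], -1], [[-0.0069, -0.0035, 0.0004], [0, 0, 0], -1], [[-0.0101, -0.0056, 0.0004], [0, 0, 0], -1], [[-0.0132, -0.0079, 0.0004], [0, 0, 0], -1], [[-0.0161, -0.0104, 0.0004], [0, 0, 0], -1]]
```

send_rows(
  plan=[
    [[-0.0035, -0.0016, 0], [0, 0, 0], -1],
    [[-0.0069, -0.0035, 0], [0, 0, 0], -1],
    [[-0.0101, -0.0056, 0], [0, 0, 0], -1],
    [[-0.0132, -0.0079, 0], [0, 0, 0], -1],
    [[-0.0161, -0.0104, 0], [0, 0, 0], -1],
  ],
)

```text
clock: 5.0
eef_pos: [459.7, -290.8, 137.9]
tcp_rot: [3.139, -0.001, -1.305]
contact_force: [-7.1, -2.9, 6.4]
opening: 0.244
```

```bash
python3 -c "
from h import *
pl(-20)"
```

```text
t5.00 ang 153.97 r 55.65 z 137.9 | Ftan(ccw+) 5.75 Frad 5.07 Fz 6.38 op 0.244 yaw -1.305 tq [-0.68  0.99  0.02]
[[[-0.0027, -0.0028, 0.0004], [0, 0, 0], -1], [[-0.0053, -0.0057, 0.0004], [0, 0, 0], -1], [[-0.0076, -0.0088, 0.0004], [0, 0, 0], -1], [[-0.0097, -0.012, 0.0004], [0, 0, 0], -1], [[-0.0115, -0.0154, 0.0003], [0, 0, 0], -1]]
```

```bash
sed -i 's/^C=np.array.*;RAD=55.;/C=np.array([509.3,-314.7]);RAD=55.;/' h.py; python3 -c "
from h import *
pl(-25)"
```

```text
t5.00 ang 154.26 r 55.07 z 137.9 | Ftan(ccw+) 5.73 Frad 5.10 Fz 6.38 op 0.244 yaw -1.305 tq [-0.68  0.99  0.02]
[[[-0.0035, -0.0033, 0.0004], [0, 0, 0], -1], [[-0.0066, -0.0069, 0.0004], [0, 0, 0], -1], [[-0.0095, -0.0108, 0.0004], [0, 0, 0], -1], [[-0.012, -0.0149, 0.0003], [0, 0, 0], -1], [[-0.0141, -0.0192, 0.0003], [0, 0, 0], -1]]
```

send_rows(
  plan=[
    [[-0.0035, -0.0033, 0], [0, 0, 0], -1],
    [[-0.0066, -0.0069, 0], [0, 0, 0], -1],
    [[-0.0095, -0.0108, 0], [0, 0, 0], -1],
    [[-0.012, -0.0149, 0], [0, 0, 0], -1],
    [[-0.0141, -0.0192, 0], [0, 0, 0], -1],
  ],
)

```text
clock: 5.42
eef_pos: [474.1, -272.0, 137.9]
tcp_rot: [3.138, -0.001, -1.305]
contact_force: [-6.2, -2.3, 7.4]
opening: 0.239
```

```bash
python3 -c "
from h import *
pl(-22)"
```

```text
t5.42 ang 129.52 r 55.40 z 137.9 | Ftan(ccw+) 6.27 Frad 2.20 Fz 7.41 op 0.239 yaw -1.305 tq [-0.66  0.8   0.01]
[[[-0.0015, -0.004, 0.0004], [0, 0, 0], -1], [[-0.0027, -0.008, 0.0004], [0, 0, 0], -1], [[-0.0036, -0.0122, 0.0003], [0, 0, 0], -1], [[-0.0042, -0.0164, 0.0003], [0, 0, 0], -1], [[-0.0045, -0.0206, 0.0003], [0, 0, 0], -1]]
```

send_rows(
  plan=[
    [[-0.0015, -0.004, 0], [0, 0, 0], -1],
    [[-0.0027, -0.008, 0], [0, 0, 0], -1],
    [[-0.0036, -0.0122, -0.0002], [0, 0, 0], -1],
    [[-0.0042, -0.0164, -0.0003], [0, 0, 0], -1],
    [[-0.0045, -0.0206, -0.0004], [0, 0, 0], -1],
  ],
)

```text
clock: 5.83
eef_pos: [492.1, -261.8, 138.0]
tcp_rot: [3.136, -0.001, -1.304]
contact_force: [-6.1, -1.6, 4.1]
opening: 0.241
```

```bash
python3 -c "
from h import *
pl(-22)"
```

```text
t5.83 ang 108.03 r 55.59 z 138.0 | Ftan(ccw+) 6.33 Frad 0.34 Fz 4.05 op 0.241 yaw -1.304 tq [-0.57  0.84  0.04]
[[[0.0001, -0.0043, 0.0005], [0, 0, 0], -1], [[0.0005, -0.0085, 0.0005], [0, 0, 0], -1], [[0.0012, -0.0127, 0.0004], [0, 0, 0], -1], [[0.0023, -0.0168, 0.0004], [0, 0, 0], -1], [[0.0036, -0.0208, 0.0004], [0, 0, 0], -1]]
```

send_rows(
  plan=[
    [[0.0001, -0.0043, 0], [0, 0, 0], -1],
    [[0.0005, -0.0085, 0], [0, 0, 0], -1],
    [[0.0012, -0.0127, 0], [0, 0, 0], -1],
    [[0.0023, -0.0168, 0], [0, 0, 0], -1],
    [[0.0036, -0.0208, 0], [0, 0, 0], -1],
  ],
)

```text
clock: 6.25
eef_pos: [512.3, -259.1, 137.7]
tcp_rot: [3.134, 0.001, -1.304]
contact_force: [-6.3, 1.6, 6.9]
opening: 0.246
```

```bash
python3 -c "
from h import *
pl(-22)"
```

```text
t6.25 ang 86.88 r 55.72 z 137.7 | Ftan(ccw+) 6.37 Frad 1.21 Fz 6.90 op 0.246 yaw -1.304 tq [-0.04  0.93  0.05]
[[[0.0016, -0.004, 0.0002], [0, 0, 0], -1], [[0.0036, -0.0078, 0.0002], [0, 0, 0], -1], [[0.0058, -0.0114, 0.0002], [0, 0, 0], -1], [[0.0083, -0.0148, 0.0001], [0, 0, 0], -1], [[0.011, -0.0181, 0.0001], [0, 0, 0], -1]]
```

```bash
sed -i 's/^C=np.array.*;RAD=55.;/C=np.array([509.3,-314.1]);RAD=55.;/' h.py; python3 -c "
from h import *
pl(-22)"
```

```text
t6.25 ang 86.85 r 55.12 z 137.7 | Ftan(ccw+) 6.37 Frad 1.21 Fz 6.90 op 0.246 yaw -1.304 tq [-0.04  0.93  0.05]
[[[0.0015, -0.004, 0.0002], [0, 0, 0], -1], [[0.0033, -0.0078, 0.0002], [0, 0, 0], -1], [[0.0054, -0.0114, 0.0002], [0, 0, 0], -1], [[0.0078, -0.0149, 0.0001], [0, 0, 0], -1], [[0.0104, -0.0182, 0.0001], [0, 0, 0], -1]]
```

send_rows(
  plan=[
    [[0.0015, -0.004, 0], [0.003, 0, 0], -1],
    [[0.0033, -0.0078, 0], [0.004, 0, 0], -1],
    [[0.0054, -0.0114, -0.0002], [0.005, 0, 0], -1],
    [[0.0078, -0.0149, -0.0003], [0.006, 0, 0], -1],
    [[0.0104, -0.0182, -0.0004], [0.006, 0, 0], -1],
  ],
)

```text
clock: 6.67
eef_pos: [531.7, -263.6, 137.8]
tcp_rot: [3.138, 0.002, -1.304]
contact_force: [-4.6, 1.2, 5.7]
opening: 0.239
```

```bash
python3 -c "
from h import *
pl(-20)"
```

```text
t6.67 ang 66.05 r 55.25 z 137.8 | Ftan(ccw+) 4.65 Frad -0.76 Fz 5.66 op 0.239 yaw -1.304 tq [-0.09  1.06  0.05]
[[[0.0026, -0.0029, 0.0002], [0, 0, 0], -1], [[0.0054, -0.0055, 0.0002], [0, 0, 0], -1], [[0.0083, -0.008, 0.0002], [0, 0, 0], -1], [[0.0114, -0.0103, 0.0002], [0, 0, 0], -1], [[0.0147, -0.0123, 0.0002], [0, 0, 0], -1]]
```

send_rows(
  plan=[
    [[0.0026, -0.0029, 0], [0.001, -0.001, 0], -1],
    [[0.0054, -0.0055, 0], [0.002, -0.001, 0], -1],
    [[0.0083, -0.008, 0], [0.003, -0.001, 0], -1],
    [[0.0114, -0.0103, 0], [0.003, -0.001, 0], -1],
    [[0.0147, -0.0123, 0], [0.003, -0.001, 0], -1],
  ],
)

```text
clock: 7.08
eef_pos: [546.9, -273.6, 137.7]
tcp_rot: [3.14, 0.005, -1.303]
contact_force: [-2.9, 3.6, 7.5]
opening: 0.242
```

```bash
python3 -c "
from h import *
pl(-12)"
```

```text
t7.08 ang 47.15 r 55.29 z 137.7 | Ftan(ccw+) 4.58 Frad 0.66 Fz 7.51 op 0.242 yaw -1.303 tq [0.34 0.94 0.07]
[[[0.002, -0.0011, 0.0001], [0, 0, 0], -1], [[0.0041, -0.0022, 0.0001], [0, 0, 0], -1], [[0.0062, -0.0031, 0.0001], [0, 0, 0], -1], [[0.0083, -0.004, 0.0001], [0, 0, 0], -1], [[0.0105, -0.0048, 0.0001], [0, 0, 0], -1]]
```

send_rows(
  plan=[
    [[0.002, -0.0011, 0], [0, 0, 0], -1],
    [[0.0041, -0.0022, 0], [0, 0, 0], -1],
    [[0.0062, -0.0031, -0.0002], [0, 0, 0], -1],
    [[0.0083, -0.004, -0.0003], [0, 0, 0], -1],
    [[0.0105, -0.0048, -0.0004], [0, 0, 0], -1],
  ],
)

```text
clock: 7.5
eef_pos: [553.7, -281.2, 137.8]
tcp_rot: [3.138, 0.008, -1.303]
contact_force: [-3.1, 5.8, 5.9]
opening: 0.24
```

```bash
python3 -c "
from h import *
pl(-6)"
```

```text
t7.50 ang 36.54 r 55.29 z 137.8 | Ftan(ccw+) 6.48 Frad 0.94 Fz 5.92 op 0.240 yaw -1.303 tq [0.55 0.7  0.06]
[[[0.0011, -0.0004, 0.0003], [0, 0, 0], -1], [[0.0022, -0.0007, 0.0003], [0, 0, 0], -1], [[0.0033, -0.001, 0.0002], [0, 0, 0], -1], [[0.0045, -0.0013, 0.0002], [0, 0, 0], -1], [[0.0056, -0.0015, 0.0002], [0, 0, 0], -1]]
```

```bash
python3 -c "
from h import *
y=-1.304
for a in range(36,-170,-4):
    A=np.radians([a,a-4]); d=55*np.array([np.cos(A[1])-np.cos(A[0]),np.sin(A[1])-np.sin(A[0])])
    x=d@[np.cos(y),np.sin(y)]; yy=d@[np.sin(y),-np.cos(y)]
    t=np.radians(a-4); P=C+55*np.array([np.cos(t),np.sin(t)])
    print(a-4,'tool %.1f %.1f'%(x,yy),'end',P.round(1))
"
```

```text
32 tool 3.6 -1.2 end [ 555.9 -285. ]
28 tool 3.7 -1.0 end [ 557.9 -288.3]
24 tool 3.8 -0.7 end [ 559.5 -291.7]
20 tool 3.8 -0.4 end [ 561.  -295.3]
16 tool 3.8 -0.2 end [ 562.2 -298.9]
12 tool 3.8 0.1 end [ 563.1 -302.7]
8 tool 3.8 0.4 end [ 563.8 -306.4]
4 tool 3.8 0.6 end [ 564.2 -310.3]
0 tool 3.7 0.9 end [ 564.3 -314.1]
-4 tool 3.7 1.1 end [ 564.2 -317.9]
-8 tool 3.6 1.4 end [ 563.8 -321.8]
-12 tool 3.5 1.6 end [ 563.1 -325.5]
-16 tool 3.3 1.9 end [ 562.2 -329.3]
-20 tool 3.2 2.1 end [ 561.  -332.9]
-24 tool 3.1 2.3 end [ 559.5 -336.5]
-28 tool 2.9 2.5 end [ 557.9 -339.9]
-32 tool 2.7 2.7 end [ 555.9 -343.2]
-36 tool 2.5 2.9 end [ 553.8 -346.4]
-40 tool 2.3 3.1 end [ 551.4 -349.5]
-44 tool 2.1 3.2 end [ 548.9 -352.3]
-48 tool 1.8 3.4 end [ 546.1 -355. ]
-52 tool 1.6 3.5 end [ 543.2 -357.4]
-56 tool 1.4 3.6 end [ 540.1 -359.7]
-60 tool 1.1 3.7 end [ 536.8 -361.7]
-64 tool 0.8 3.7 end [ 533.4 -363.5]
-68 tool 0.6 3.8 end [ 529.9 -365.1]
-72 tool 0.3 3.8 end [ 526.3 -366.4]
-76 tool 0.0 3.8 end [ 522.6 -367.5]
-80 tool -0.2 3.8 end [ 518.9 -368.3]
-84 tool -0.5 3.8 end [ 515.  -368.
[... 159 characters left out ...]
4 tool -1.8 3.4 end [ 496.  -367.5]
-108 tool -2.0 3.3 end [ 492.3 -366.4]
-112 tool -2.2 3.1 end [ 488.7 -365.1]
-116 tool -2.4 3.0 end [ 485.2 -363.5]
-120 tool -2.6 2.8 end [ 481.8 -361.7]
-124 tool -2.8 2.6 end [ 478.5 -359.7]
-128 tool -3.0 2.4 end [ 475.4 -357.4]
-132 tool -3.2 2.2 end [ 472.5 -355. ]
-136 tool -3.3 2.0 end [ 469.7 -352.3]
-140 tool -3.4 1.7 end [ 467.2 -349.5]
-144 tool -3.5 1.5 end [ 464.8 -346.4]
-148 tool -3.6 1.2 end [ 462.7 -343.2]
-152 tool -3.7 1.0 end [ 460.7 -339.9]
-156 tool -3.8 0.7 end [ 459.1 -336.5]
-160 tool -3.8 0.4 end [ 457.6 -332.9]
-164 tool -3.8 0.2 end [ 456.4 -329.3]
-168 tool -3.8 -0.1 end [ 455.5 -325.5]
-172 tool -3.8 -0.4 end [ 454.8 -321.8]
```

send_rows(
  plan=[
    [[0.0008, -0.0003, 0], [0.001, 0.002, 0], -1],
    [[0.0016, -0.0005, 0], [0.002, 0.004, 0], -1],
    [[0.0024, -0.0007, 0], [0.003, 0.006, 0], -1],
    [[0.0032, -0.0009, 0], [0.003, 0.008, 0], -1],
    [[0.004, -0.0011, 0], [0.003, 0.008, 0], -1],
  ],
)

```text
clock: 7.92
eef_pos: [555.3, -283.4, 137.6]
tcp_rot: [3.14, 0.002, -1.303]
contact_force: [-3.9, 5.0, 7.1]
opening: 0.244
```

send_rows(
  plan=[
    [[0.0009, -0.0003, 0], [0, 0, 0], -1],
    [[0.0018, -0.0005, 0], [0, 0, 0], -1],
    [[0.0027, -0.0008, 0], [0, 0, 0], -1],
    [[0.0036, -0.0011, 0], [0, 0, 0], -1],
    [[0.0046, -0.0013, -0.0002], [0, 0.002, 0], -1],
  ],
)

```text
clock: 8.33
eef_pos: [557.2, -286.2, 137.6]
tcp_rot: [3.139, 0.002, -1.303]
contact_force: [-3.0, 4.4, 6.1]
opening: 0.241
```

```bash
python3 -c "
from h import *
pl(-5)"
```

```text
t8.33 ang 30.22 r 55.39 z 137.6 | Ftan(ccw+) 5.36 Frad -0.40 Fz 6.10 op 0.241 yaw -1.303 tq [0.63 0.78 0.03]
[[[0.001, -0.0002, 0.0001], [0, 0, 0], -1], [[0.0019, -0.0003, 0.0001], [0, 0, 0], -1], [[0.0029, -0.0004, 0.0001], [0, 0, 0], -1], [[0.0038, -0.0006, 0.0001], [0, 0, 0], -1], [[0.0048, -0.0007, 0.0001], [0, 0, 0], -1]]
```

send_rows(
  plan=[
    [[0.0012, -0.0002, 0], [0, 0, 0], -1],
    [[0.0024, -0.0003, 0], [0, 0, 0], -1],
    [[0.0036, -0.0004, 0], [0, 0, 0], -1],
    [[0.0045, -0.0006, 0], [0, 0, 0], -1],
    [[0.0052, -0.0007, 0], [0, 0.002, 0], -1],
  ],
)

```text
clock: 8.75
eef_pos: [559.0, -289.7, 137.6]
tcp_rot: [3.138, 0.002, -1.303]
contact_force: [-2.2, 5.0, 6.6]
opening: 0.243
```

send_rows(
  plan=[
    [[0.0012, 0, 0], [0, 0, 0], -1],
    [[0.0024, -0.0001, 0], [0, 0, 0], -1],
    [[0.0036, -0.0002, 0], [0, 0, 0], -1],
    [[0.0045, -0.0002, 0], [0, 0, 0], -1],
    [[0.0052, -0.0002, 0], [0.002, 0.002, 0], -1],
  ],
)

```text
clock: 9.17
eef_pos: [560.6, -293.3, 137.6]
tcp_rot: [3.14, 0.002, -1.303]
contact_force: [-1.1, 4.6, 6.8]
opening: 0.244
```

```bash
python3 -c "
from h import *
pl(-5)"
```

```text
t9.17 ang 22.05 r 55.36 z 137.6 | Ftan(ccw+) 4.73 Frad 0.70 Fz 6.85 op 0.244 yaw -1.303 tq [0.73 0.49 0.01]
[[[0.001, -0.0, 0.0001], [0, 0, 0], -1], [[0.0019, -0.0, 0.0001], [0, 0, 0], -1], [[0.0029, -0.0, 0.0001], [0, 0, 0], -1], [[0.0039, -0.0, 0.0001], [0, 0, 0], -1], [[0.0048, 0.0, 0.0001], [0, 0, 0], -1]]
```

send_rows(
  plan=[
    [[0.0012, 0, 0], [0, 0, 0], -1],
    [[0.0024, 0, 0], [0, 0, 0], -1],
    [[0.0036, 0, 0], [0, 0, 0], -1],
    [[0.0045, 0.0001, 0], [0, 0, 0], -1],
    [[0.0052, 0.0002, 0], [0.001, 0.002, 0], -1],
  ],
)

```text
clock: 9.58
eef_pos: [561.9, -297.0, 137.6]
tcp_rot: [3.141, 0.002, -1.303]
contact_force: [-0.6, 5.6, 6.9]
opening: 0.243
```

send_rows(
  plan=[
    [[0.0012, 0, 0], [0, 0, 0], -1],
    [[0.0024, 0.0002, 0], [0, 0, 0], -1],
    [[0.0036, 0.0003, 0], [0, 0, 0], -1],
    [[0.0045, 0.0004, 0], [0, 0, 0], -1],
    [[0.0052, 0.0005, -0.0002], [0, 0.002, 0], -1],
  ],
)

```text
clock: 10.0
eef_pos: [562.9, -300.7, 137.8]
tcp_rot: [3.141, 0.003, -1.304]
contact_force: [-1.0, 5.9, 5.2]
opening: 0.239
```

send_rows(
  plan=[
    [[0.0012, 0.0001, 0], [0, 0, 0], -1],
    [[0.0024, 0.0003, 0], [0, 0, 0], -1],
    [[0.0036, 0.0005, 0], [0, 0, 0], -1],
    [[0.0045, 0.0006, 0], [0, 0, 0], -1],
    [[0.0052, 0.0007, 0], [0, 0.003, 0], -1],
  ],
)

```text
clock: 10.42
eef_pos: [563.8, -304.7, 137.7]
tcp_rot: [3.141, 0.001, -1.304]
contact_force: [-0.4, 5.6, 5.3]
opening: 0.241
```

send_rows(
  plan=[
    [[0.0012, 0.0002, 0], [0, 0, 0], -1],
    [[0.0024, 0.0004, 0], [0, 0, 0], -1],
    [[0.0036, 0.0007, 0], [0, 0, 0], -1],
    [[0.0045, 0.0009, 0], [0, 0, 0], -1],
    [[0.0052, 0.0011, 0], [0, 0.001, 0], -1],
  ],
)

```text
clock: 10.83
eef_pos: [564.2, -307.5, 137.6]
tcp_rot: [-3.142, 0.005, -1.304]
contact_force: [-1.3, 11.4, 7.3]
opening: 0.246
```

```bash
python3 -c "
from h import *
pl(-5)
viewer.grab_frame('wrist')
pl(0)
"
```

```text
t10.83 ang 6.91 r 55.29 z 137.6 | Ftan(ccw+) 11.51 Frad 0.10 Fz 7.28 op 0.246 yaw -1.304 tq [2.15 0.23 0.07]
[[[0.0009, 0.0002, 0.0001], [0, 0, 0], -1], [[0.0019, 0.0004, 0.0001], [0, 0, 0], -1], [[0.0028, 0.0007, 0.0001], [0, 0, 0], -1], [[0.0037, 0.0009, 0.0001], [0, 0, 0], -1], [[0.0047, 0.0012, 0.0001], [0, 0, 0], -1]]
t10.88 ang 6.91 r 55.30 z 137.6 | Ftan(ccw+) 11.43 Frad 1.46 Fz 7.14 op 0.241 yaw -1.304 tq [2.11 0.2  0.03]
[[[-0.0, 0.0001, 0.0001], [0, 0, 0], -1], [[-0.0, 0.0001, 0.0001], [0, 0, 0], -1], [[-0.0, 0.0002, 0.0001], [0, 0, 0], -1], [[-0.0, 0.0002, 0.0001], [0, 0, 0], -1], [[-0.0, 0.0003, 0.0001], [0, 0, 0], -1]]
```

```bash
python3 -c "
from h import *
pl(15)
"
```

```text
t10.88 ang 6.91 r 55.30 z 137.6 | Ftan(ccw+) 11.43 Frad 1.46 Fz 7.14 op 0.241 yaw -1.304 tq [2.11 0.2  0.03]
[[[-0.0029, -0.0003, 0.0001], [0, 0, 0], -1], [[-0.0058, -0.0004, 0.0001], [0, 0, 0], -1], [[-0.0087, -0.0004, 0.0001], [0, 0, 0], -1], [[-0.0115, -0.0002, 0.0001], [0, 0, 0], -1], [[-0.0144, 0.0001, 0.0001], [0, 0, 0], -1]]
```

send_rows(
  plan=[
    [[-0.0029, -0.0004, 0], [0, 0, 0], -1],
    [[-0.0058, -0.0006, 0], [0, 0, 0], -1],
    [[-0.0087, -0.0006, 0], [0, 0, 0], -1],
    [[-0.0115, -0.0004, 0], [0, 0, 0], -1],
    [[-0.0144, 0, -0.0002], [0, 0.003, 0], -1],
  ],
)

```text
clock: 11.3
eef_pos: [560.6, -293.5, 137.9]
tcp_rot: [-3.141, 0.001, -1.304]
contact_force: [-1.6, -0.5, 3.7]
opening: 0.24
```

```bash
python3 -c "
from h import *
pl(14)
"
```

```text
t11.30 ang 21.89 r 55.26 z 137.9 | Ftan(ccw+) 0.16 Frad -1.67 Fz 3.66 op 0.240 yaw -1.304 tq [-0.28  0.32  0.  ]
[[[-0.0027, 0.0004, 0.0004], [0, 0, 0], -1], [[-0.0053, 0.001, 0.0004], [0, 0, 0], -1], [[-0.0079, 0.0017, 0.0004], [0, 0, 0], -1], [[-0.0105, 0.0025, 0.0004], [0, 0, 0], -1], [[-0.013, 0.0034, 0.0004], [0, 0, 0], -1]]
```

send_rows(
  plan=[
    [[-0.0027, 0.0004, 0], [0, 0, 0], -1],
    [[-0.0053, 0.001, 0], [0, 0, 0], -1],
    [[-0.0079, 0.0017, 0], [0, 0, 0], -1],
    [[-0.0105, 0.0025, 0], [0, 0, 0], -1],
    [[-0.013, 0.0034, 0], [0, 0.001, 0], -1],
  ],
)

```text
clock: 11.72
eef_pos: [554.0, -281.7, 138.0]
tcp_rot: [-3.141, -0.0, -1.304]
contact_force: [-0.2, -1.3, 4.0]
opening: 0.244
```

```bash
python3 -c "
from h import *
pl(9)
"
```

```text
t11.72 ang 35.98 r 55.19 z 138.0 | Ftan(ccw+) -0.93 Frad -0.93 Fz 3.95 op 0.244 yaw -1.304 tq [-0.22  0.18  0.05]
[[[-0.0016, 0.0007, 0.0005], [0, 0, 0], -1], [[-0.0032, 0.0014, 0.0005], [0, 0, 0], -1], [[-0.0047, 0.0022, 0.0005], [0, 0, 0], -1], [[-0.0062, 0.003, 0.0005], [0, 0, 0], -1], [[-0.0077, 0.0039, 0.0005], [0, 0, 0], -1]]
```

send_rows(
  plan=[
    [[-0.0016, 0.0007, 0], [0, 0, 0], -1],
    [[-0.0032, 0.0014, 0], [0, 0, 0], -1],
    [[-0.0047, 0.0022, 0], [0, 0, 0], -1],
    [[-0.0062, 0.003, 0], [0, 0, 0], -1],
    [[-0.0077, 0.0039, 0], [0, 0, 0], -1],
  ],
)

```text
clock: 12.13
eef_pos: [548.3, -275.1, 138.0]
tcp_rot: [-3.14, -0.0, -1.304]
contact_force: [0.9, -0.6, 3.4]
opening: 0.249
```

```bash
python3 -c "
from h import *
pl(4)
"
```

```text
t12.13 ang 44.99 r 55.12 z 138.0 | Ftan(ccw+) -1.01 Frad 0.20 Fz 3.39 op 0.249 yaw -1.304 tq [-0.21  0.06  0.  ]
[[[-0.0007, 0.0004, 0.0005], [0, 0, 0], -1], [[-0.0013, 0.0008, 0.0005], [0, 0, 0], -1], [[-0.0019, 0.0012, 0.0005], [0, 0, 0], -1], [[-0.0026, 0.0017, 0.0005], [0, 0, 0], -1], [[-0.0032, 0.0021, 0.0005], [0, 0, 0], -1]]
```

send_rows(
  plan=[
    [[-0.0008, 0.0005, 0], [0, 0, 0], -1],
    [[-0.0016, 0.001, 0], [0, 0, 0], -1],
    [[-0.0024, 0.0015, 0], [0, 0, 0], -1],
    [[-0.003, 0.002, 0], [0, 0, 0], -1],
    [[-0.0032, 0.0021, 0], [0, 0, 0], -1],
  ],
)

```text
clock: 12.55
eef_pos: [545.4, -272.5, 138.1]
tcp_rot: [-3.14, -0.0, -1.304]
contact_force: [1.3, 0.5, 2.7]
opening: 0.241
```

```bash
python3 -c "
from h import *
pl(4)
y=-1.304
for a in range(46,112,3):
    A=np.radians([a,a+3]); d=55*np.array([np.cos(A[1])-np.cos(A[0]),np.sin(A[1])-np.sin(A[0])])
    x=d@[np.cos(y),np.sin(y)]; yy=d@[np.sin(y),-np.cos(y)]
    t=np.radians(a+3); P=C+55.1*np.array([np.cos(t),np.sin(t)])
    print(a,'->',a+3,'tool %.2f %.2f'%(x,yy),'end',P.round(1))
"
```

```text
t12.55 ang 49.02 r 55.08 z 138.1 | Ftan(ccw+) -0.67 Frad 1.25 Fz 2.66 op 0.241 yaw -1.304 tq [-0.2   0.05 -0.02]
[[[-0.0006, 0.0004, 0.0006], [0, 0, 0], -1], [[-0.0012, 0.0009, 0.0006], [0, 0, 0], -1], [[-0.0019, 0.0014, 0.0006], [0, 0, 0], -1], [[-0.0025, 0.0018, 0.0006], [0, 0, 0], -1], [[-0.0031, 0.0023, 0.0006], [0, 0, 0], -1]]
46 -> 49 tool -2.44 1.53 end [ 545.4 -272.5]
49 -> 52 tool -2.35 1.66 end [ 543.2 -270.7]
52 -> 55 tool -2.26 1.78 end [ 540.9 -269. ]
55 -> 58 tool -2.17 1.90 end [ 538.5 -267.4]
58 -> 61 tool -2.06 2.01 end [ 536.  -265.9]
61 -> 64 tool -1.96 2.11 end [ 533.5 -264.6]
64 -> 67 tool -1.84 2.21 end [ 530.8 -263.4]
67 -> 70 tool -1.72 2.31 end [ 528.1 -262.3]
70 -> 73 tool -1.60 2.39 end [ 525.4 -261.4]
73 -> 76 tool -1.47 2.47 end [ 522.6 -260.6]
76 -> 79 tool -1.34 2.55 end [ 519.8 -260. ]
79 -> 82 tool -1.21 2.61 end [ 517.  -259.5]
82 -> 85 tool -1.07 2.67 end [ 514.1 -259.2]
85 -> 88 tool -0.93 2.73 end [ 511.2 -259. ]
88 -> 91 tool -0.78 2.77 end [ 508.3 -259. ]
91 -> 94 tool -0.64 2.81 end [ 505.5 -259.1]
94 -> 97 tool -0.49 2.84 end [ 502.6 -259.4]
97 -> 100 tool -0.34 2.86 end [ 499.7 -259.8]
100 -> 103 tool -0.19 2.87 end [ 496.9 -260.4]
103 -> 106 tool -0.04 2.88 end [ 494.1 -261.1]
106 -> 109 tool 0.11 2.88 end [ 491.4 -262. ]
109 -> 112 tool 0.26 2.87 end [ 488.7 -263. ]
```

send_rows(
  plan=[
    [[-0.0006, 0.0004, 0], [0, 0, 0], -1],
    [[-0.0012, 0.0008, 0], [0, 0, 0], -1],
    [[-0.0018, 0.0013, 0], [0, 0, 0], -1],
    [[-0.0023, 0.0016, 0], [0, 0, 0], -1],
    [[-0.0024, 0.0017, 0], [0, 0, 0], -1],
  ],
)

```text
clock: 12.97
eef_pos: [543.0, -270.6, 138.1]
tcp_rot: [-3.14, -0.0, -1.305]
contact_force: [0.7, 0.5, 3.1]
opening: 0.242
```

send_rows(
  plan=[
    [[-0.0006, 0.0005, 0], [0, 0, 0], -1],
    [[-0.0012, 0.0009, 0], [0, 0, 0], -1],
    [[-0.0018, 0.0014, 0], [0, 0, 0], -1],
    [[-0.0023, 0.0018, 0], [0, 0, 0], -1],
    [[-0.0023, 0.0018, 0], [0, 0, 0], -1],
  ],
)

```text
clock: 13.38
eef_pos: [540.5, -268.7, 138.0]
tcp_rot: [-3.14, 0.0, -1.304]
contact_force: [0.2, -0.5, 3.8]
opening: 0.244
```

send_rows(
  plan=[
    [[-0.0006, 0.0005, 0], [0, 0, 0], -1],
    [[-0.0012, 0.001, 0], [0, 0, 0], -1],
    [[-0.0017, 0.0015, 0], [0, 0, 0], -1],
    [[-0.0021, 0.0019, 0], [0, 0, 0], -1],
    [[-0.0022, 0.0019, 0], [0, 0, 0], -1],
  ],
)

```text
clock: 13.8
eef_pos: [538.0, -267.1, 138.0]
tcp_rot: [-3.14, 0.0, -1.304]
contact_force: [-0.1, -0.2, 3.6]
opening: 0.247
```

```bash
python3 -c "
from h import *
pl(3)
"
```

```text
t13.80 ang 58.61 r 55.10 z 138.0 | Ftan(ccw+) 0.00 Frad -0.23 Fz 3.63 op 0.247 yaw -1.304 tq [-0.32  0.08 -0.03]
[[[-0.0004, 0.0004, 0.0005], [0, 0, 0], -1], [[-0.0008, 0.0008, 0.0005], [0, 0, 0], -1], [[-0.0012, 0.0013, 0.0005], [0, 0, 0], -1], [[-0.0016, 0.0017, 0.0005], [0, 0, 0], -1], [[-0.002, 0.0021, 0.0005], [0, 0, 0], -1]]
```

send_rows(
  plan=[
    [[-0.0005, 0.0005, 0], [0, 0, 0], -1],
    [[-0.001, 0.001, 0], [0, 0, 0], -1],
    [[-0.0016, 0.0016, 0], [0, 0, 0], -1],
    [[-0.0019, 0.002, 0], [0, 0, 0], -1],
    [[-0.0019, 0.002, 0], [0, 0, 0], -1],
  ],
)

```text
clock: 14.22
eef_pos: [535.4, -265.7, 138.1]
tcp_rot: [-3.141, 0.0, -1.305]
contact_force: [0.9, -0.1, 4.5]
opening: 0.243
```

send_rows(
  plan=[
    [[-0.0005, 0.0005, 0], [0, 0, 0], -1],
    [[-0.001, 0.001, 0], [0, 0, 0], -1],
    [[-0.0014, 0.0016, 0], [0, 0, 0], -1],
    [[-0.0018, 0.0021, 0], [0, 0, 0], -1],
    [[-0.0018, 0.0021, 0], [0, 0, 0], -1],
  ],
)

```text
clock: 14.63
eef_pos: [532.8, -264.3, 138.1]
tcp_rot: [-3.141, 0.0, -1.305]
contact_force: [-0.2, -0.2, 4.0]
opening: 0.238
```

send_rows(
  plan=[
    [[-0.0005, 0.0006, 0], [0, 0, 0], -1],
    [[-0.0009, 0.0012, 0], [0, 0, 0], -1],
    [[-0.0013, 0.0018, 0], [0, 0, 0], -1],
    [[-0.0017, 0.0022, 0], [0, 0, 0], -1],
    [[-0.0017, 0.0022, 0], [0, 0, 0], -1],
  ],
)

```text
clock: 15.05
eef_pos: [530.1, -263.2, 138.1]
tcp_rot: [-3.141, 0.001, -1.304]
contact_force: [-0.4, 0.8, 4.2]
opening: 0.243
```

```bash
python3 -c "
from h import *
pl(3)
"
```

```text
t15.05 ang 67.74 r 55.02 z 138.1 | Ftan(ccw+) 0.67 Frad 0.63 Fz 4.22 op 0.243 yaw -1.304 tq [-0.08  0.05 -0.06]
[[[-0.0003, 0.0005, 0.0006], [0, 0, 0], -1], [[-0.0007, 0.0009, 0.0006], [0, 0, 0], -1], [[-0.001, 0.0014, 0.0006], [0, 0, 0], -1], [[-0.0013, 0.0019, 0.0006], [0, 0, 0], -1], [[-0.0017, 0.0023, 0.0006], [0, 0, 0], -1]]
```

send_rows(
  plan=[
    [[-0.0005, 0.0006, 0], [0, 0, 0], -1],
    [[-0.0009, 0.0012, 0], [0, 0, 0], -1],
    [[-0.0013, 0.0018, 0], [0, 0, 0], -1],
    [[-0.0017, 0.0023, 0], [0, 0, 0], -1],
    [[-0.0017, 0.0023, 0], [0, 0, 0], -1],
  ],
)

```text
clock: 15.47
eef_pos: [527.3, -262.1, 138.1]
tcp_rot: [-3.141, 0.001, -1.305]
contact_force: [0.1, 0.5, 4.3]
opening: 0.243
```

send_rows(
  plan=[
    [[-0.0004, 0.0006, 0], [0, 0, 0], -1],
    [[-0.0008, 0.0012, 0], [0, 0, 0], -1],
    [[-0.0012, 0.0018, 0], [0, 0, 0], -1],
    [[-0.0015, 0.0024, 0], [0, 0, 0], -1],
    [[-0.0015, 0.0024, 0], [0, 0, 0], -1],
  ],
)

```text
clock: 15.88
eef_pos: [524.4, -261.2, 138.1]
tcp_rot: [-3.141, 0.001, -1.305]
contact_force: [0.8, 0.6, 5.3]
opening: 0.243
```

send_rows(
  plan=[
    [[-0.0004, 0.0006, 0], [0, 0, 0], -1],
    [[-0.0008, 0.0012, 0], [0, 0, 0], -1],
    [[-0.0011, 0.0018, 0], [0, 0, 0], -1],
    [[-0.0014, 0.0025, 0], [0, 0, 0], -1],
    [[-0.0014, 0.0025, 0], [0, 0, 0], -1],
  ],
)

```text
clock: 16.3
eef_pos: [521.5, -260.5, 138.1]
tcp_rot: [-3.141, 0.001, -1.305]
contact_force: [0.3, -0.1, 6.0]
opening: 0.241
```

```bash
python3 -c "
from h import *
pl(3)
"
```

```text
t16.30 ang 77.19 r 55.01 z 138.1 | Ftan(ccw+) -0.31 Frad 0.00 Fz 6.02 op 0.241 yaw -1.305 tq [-0.14  0.04  0.  ]
[[[-0.0003, 0.0005, 0.0006], [0, 0, 0], -1], [[-0.0005, 0.001, 0.0006], [0, 0, 0], -1], [[-0.0008, 0.0015, 0.0006], [0, 0, 0], -1], [[-0.001, 0.0021, 0.0006], [0, 0, 0], -1], [[-0.0013, 0.0026, 0.0006], [0, 0, 0], -1]]
```

send_rows(
  plan=[
    [[-0.0003, 0.0006, 0], [0, 0, 0], -1],
    [[-0.0006, 0.0012, 0], [0, 0, 0], -1],
    [[-0.0009, 0.0018, -0.0001], [0, 0, 0], -1],
    [[-0.0013, 0.0026, -0.0003], [0, 0, 0], -1],
    [[-0.0013, 0.0026, -0.0003], [0, 0, 0], -1],
  ],
)

```text
clock: 16.72
eef_pos: [519.2, -260.1, 138.4]
tcp_rot: [-3.14, 0.0, -1.305]
contact_force: [4.2, -1.2, -0.9]
opening: 0.243
```

send_rows(
  plan=[
    [[-0.0003, 0.0006, 0], [0, 0, 0], -1],
    [[-0.0006, 0.0012, 0], [0, 0, 0], -1],
    [[-0.0009, 0.0018, 0], [0, 0, 0], -1],
    [[-0.0011, 0.0027, 0], [0, 0, 0], -1],
    [[-0.0011, 0.0027, 0], [0, 0, 0], -1],
  ],
)

```text
clock: 17.13
eef_pos: [516.9, -259.8, 138.4]
tcp_rot: [-3.139, -0.0, -1.305]
contact_force: [5.4, 0.4, -0.4]
opening: 0.237
```

send_rows(
  plan=[
    [[-0.0003, 0.0006, 0], [0, 0, 0], -1],
    [[-0.0005, 0.0012, 0], [0, 0, 0], -1],
    [[-0.0008, 0.002, 0], [0, 0, 0], -1],
    [[-0.001, 0.0027, 0], [0, 0, 0], -1],
    [[-0.001, 0.0027, 0], [0, 0, 0], -1],
  ],
)

```text
clock: 17.55
eef_pos: [514.4, -259.5, 138.4]
tcp_rot: [-3.137, -0.001, -1.305]
contact_force: [5.1, 0.1, -0.8]
opening: 0.237
```

```bash
python3 -c "
from h import *
pl(3)
"
```

```text
t17.55 ang 84.61 r 54.82 z 138.4 | Ftan(ccw+) -5.04 Frad 0.61 Fz -0.80 op 0.237 yaw -1.305 tq [-0.06 -0.84 -0.08]
[[[-0.0002, 0.0005, 0.0009], [0, 0, 0], -1], [[-0.0005, 0.0011, 0.0009], [0, 0, 0], -1], [[-0.0007, 0.0016, 0.0009], [0, 0, 0], -1], [[-0.0009, 0.0021, 0.0009], [0, 0, 0], -1], [[-0.0011, 0.0027, 0.0009], [0, 0, 0], -1]]
```

```bash
python3 -c "
from h import *
pl(22)
"
```

```text
t17.55 ang 84.61 r 54.82 z 138.4 | Ftan(ccw+) -5.04 Frad 0.61 Fz -0.80 op 0.237 yaw -1.305 tq [-0.06 -0.84 -0.08]
[[[-0.0014, 0.004, 0.0009], [0, 0, 0], -1], [[-0.0024, 0.0081, 0.0009], [0, 0, 0], -1], [[-0.0032, 0.0122, 0.0009], [0, 0, 0], -1], [[-0.0036, 0.0164, 0.0009], [0, 0, 0], -1], [[-0.0037, 0.0206, 0.0008], [0, 0, 0], -1]]
```

send_rows(
  plan=[
    [[-0.0014, 0.004, 0], [-0.002, 0, 0], -1],
    [[-0.0024, 0.0081, 0], [-0.004, 0, 0], -1],
    [[-0.0032, 0.0122, 0], [-0.005, 0, 0], -1],
    [[-0.0036, 0.0164, 0], [-0.006, 0, 0], -1],
    [[-0.0037, 0.0206, 0], [-0.006, 0, 0], -1],
  ],
)

```text
clock: 17.97
eef_pos: [494.1, -261.3, 138.3]
tcp_rot: [3.141, -0.001, -1.305]
contact_force: [6.0, -0.8, -0.6]
opening: 0.242
```

```bash
python3 -c "
from h import *
pl(23)
"
```

```text
t17.97 ang 106.04 r 54.98 z 138.3 | Ftan(ccw+) -5.51 Frad -2.40 Fz -0.59 op 0.242 yaw -1.305 tq [-0.06 -1.04 -0.01]
[[[0.0002, 0.0044, 0.0008], [0, 0, 0], -1], [[0.0008, 0.0088, 0.0008], [0, 0, 0], -1], [[0.0018, 0.0131, 0.0008], [0, 0, 0], -1], [[0.003, 0.0173, 0.0008], [0, 0, 0], -1], [[0.0047, 0.0214, 0.0008], [0, 0, 0], -1]]
```

send_rows(
  plan=[
    [[0.0002, 0.0044, 0], [0, 0, 0], -1],
    [[0.0008, 0.0088, 0], [0, 0, 0], -1],
    [[0.0018, 0.0131, 0], [0, 0, 0], -1],
    [[0.003, 0.0173, 0], [0, 0, 0], -1],
    [[0.0047, 0.0214, 0], [-0.001, 0, 0], -1],
  ],
)

```text
clock: 18.38
eef_pos: [475.0, -271.1, 138.2]
tcp_rot: [3.141, -0.001, -1.306]
contact_force: [5.8, 1.1, -0.4]
opening: 0.24
```

```bash
python3 -c "
from h import *
pl(23)
"
```

```text
t18.38 ang 128.59 r 55.00 z 138.2 | Ftan(ccw+) -5.21 Frad -2.71 Fz -0.41 op 0.240 yaw -1.306 tq [ 0.28 -1.07  0.03]
[[[0.0019, 0.004, 0.0007], [0, 0, 0], -1], [[0.0041, 0.0078, 0.0007], [0, 0, 0], -1], [[0.0067, 0.0114, 0.0007], [0, 0, 0], -1], [[0.0095, 0.0148, 0.0007], [0, 0, 0], -1], [[0.0125, 0.018, 0.0007], [0, 0, 0], -1]]
```

send_rows(
  plan=[
    [[0.0019, 0.004, 0], [0, 0, 0], -1],
    [[0.0041, 0.0078, 0], [0, 0, 0], -1],
    [[0.0067, 0.0114, 0], [0, 0, 0], -1],
    [[0.0095, 0.0148, 0], [0, 0, 0], -1],
    [[0.0125, 0.018, 0], [0, 0, 0], -1],
  ],
)

```text
clock: 18.8
eef_pos: [461.1, -287.4, 138.1]
tcp_rot: [-3.141, 0.0, -1.306]
contact_force: [5.9, 3.4, 0.4]
opening: 0.243
```

```bash
python3 -c "
from h import *
pl(23)
"
```

```text
t18.80 ang 150.96 r 55.08 z 138.1 | Ftan(ccw+) -5.84 Frad -3.46 Fz 0.41 op 0.243 yaw -1.306 tq [ 0.49 -1.13 -0.  ]
[[[0.0033, 0.0029, 0.0006], [0, 0, 0], -1], [[0.0068, 0.0056, 0.0006], [0, 0, 0], -1], [[0.0106, 0.008, 0.0006], [0, 0, 0], -1], [[0.0145, 0.01, 0.0006], [0, 0, 0], -1], [[0.0185, 0.0118, 0.0006], [0, 0, 0], -1]]
```

send_rows(
  plan=[
    [[0.0033, 0.0029, 0], [0, 0, 0], -1],
    [[0.0068, 0.0056, 0], [0, 0, 0], -1],
    [[0.0106, 0.008, 0], [0, 0, 0], -1],
    [[0.0145, 0.01, 0], [0, 0, 0], -1],
    [[0.0185, 0.0118, 0], [0, 0, 0], -1],
  ],
)

```text
clock: 19.22
eef_pos: [454.5, -307.3, 137.8]
tcp_rot: [-3.141, 0.002, -1.307]
contact_force: [4.1, 5.8, 2.3]
opening: 0.245
```

```bash
python3 -c "
from h import *
pl(23)
"
```

```text
t19.22 ang 172.98 r 55.25 z 137.8 | Ftan(ccw+) -6.30 Frad -3.40 Fz 2.32 op 0.245 yaw -1.307 tq [ 0.79 -0.95  0.02]
[[[0.0042, 0.0015, 0.0003], [0, 0, 0], -1], [[0.0085, 0.0026, 0.0003], [0, 0, 0], -1], [[0.0128, 0.0033, 0.0003], [0, 0, 0], -1], [[0.0172, 0.0038, 0.0003], [0, 0, 0], -1], [[0.0216, 0.0038, 0.0003], [0, 0, 0], -1]]
```

send_rows(
  plan=[
    [[0.0042, 0.0014, 0], [0, 0, 0], -1],
    [[0.0085, 0.0025, 0], [0, 0.001, 0], -1],
    [[0.0128, 0.0032, 0], [0, 0.002, 0], -1],
    [[0.0172, 0.0036, 0], [0, 0.002, 0], -1],
    [[0.0216, 0.0036, -0.0002], [0, 0.002, 0], -1],
  ],
)

```text
clock: 19.63
eef_pos: [455.8, -327.7, 137.6]
tcp_rot: [3.141, 0.004, -1.307]
contact_force: [1.3, 5.1, 5.1]
opening: 0.244
```

```bash
python3 -c "
from h import *
pl(23)
"
```

```text
t19.63 ang -165.72 r 55.25 z 137.6 | Ftan(ccw+) -4.59 Frad -2.53 Fz 5.10 op 0.244 yaw -1.307 tq [ 1.01 -0.25 -0.  ]
[[[0.0044, -0.0002, 0.0001], [0, 0, 0], -1], [[0.0088, -0.0007, 0.0001], [0, 0, 0], -1], [[0.0132, -0.0016, 0.0001], [0, 0, 0], -1], [[0.0174, -0.0028, 0.0001], [0, 0, 0], -1], [[0.0216, -0.0043, 0.0001], [0, 0, 0], -1]]
```

send_rows(
  plan=[
    [[0.0044, -0.0003, 0], [0, 0.001, 0], -1],
    [[0.0088, -0.0008, 0], [0, 0.002, 0], -1],
    [[0.0132, -0.0017, -0.0002], [0, 0.003, 0], -1],
    [[0.0174, -0.0029, -0.0004], [0, 0.004, 0], -1],
    [[0.0216, -0.0043, -0.0004], [0, 0.004, 0], -1],
  ],
)

```text
clock: 20.05
eef_pos: [464.1, -345.9, 137.5]
tcp_rot: [3.139, 0.004, -1.307]
contact_force: [-2.0, 6.0, 7.1]
opening: 0.24
```

```bash
python3 -c "
from h import *
pl(23)
"
```

```text
t20.05 ang -144.91 r 55.28 z 137.5 | Ftan(ccw+) -6.02 Frad -1.82 Fz 7.08 op 0.240 yaw -1.307 tq [1.08 0.09 0.02]
[[[0.0041, -0.0017, -0.0], [0, 0, 0], -1], [[0.008, -0.0038, -0.0], [0, 0, 0], -1], [[0.0118, -0.0061, -0.0001], [0, 0, 0], -1], [[0.0153, -0.0088, -0.0001], [0, 0, 0], -1], [[0.0186, -0.0117, -0.0001], [0, 0, 0], -1]]
```

send_rows(
  plan=[
    [[0.0041, -0.0017, -0.0002], [0.002, 0.002, 0], -1],
    [[0.008, -0.0038, -0.0004], [0.003, 0.004, 0], -1],
    [[0.0118, -0.0061, -0.0006], [0.003, 0.005, 0], -1],
    [[0.0153, -0.0088, -0.0006], [0.003, 0.005, 0], -1],
    [[0.0186, -0.0117, -0.0006], [0.003, 0.005, 0], -1],
  ],
)

```text
clock: 20.47
eef_pos: [478.2, -359.6, 137.5]
tcp_rot: [3.138, 0.003, -1.307]
contact_force: [-5.8, 1.9, 8.1]
opening: 0.244
```

```bash
python3 -c "
from h import *
pl(23)
"
```

```text
t20.47 ang -124.35 r 55.16 z 137.5 | Ftan(ccw+) -5.88 Frad 1.67 Fz 8.09 op 0.244 yaw -1.307 tq [ 0.54  0.84 -0.02]
[[[0.0032, -0.003, -0.0], [0, 0, 0], -1], [[0.0062, -0.0063, -0.0], [0, 0, 0], -1], [[0.0089, -0.0098, -0.0001], [0, 0, 0], -1], [[0.0113, -0.0135, -0.0001], [0, 0, 0], -1], [[0.0134, -0.0174, -0.0001], [0, 0, 0], -1]]
```

send_rows(
  plan=[
    [[0.0032, -0.003, -0.0003], [0.002, 0.001, 0], -1],
    [[0.0062, -0.0063, -0.0006], [0.003, 0.003, 0], -1],
    [[0.0089, -0.0098, -0.0008], [0.004, 0.003, 0], -1],
    [[0.0113, -0.0135, -0.0008], [0.004, 0.003, 0], -1],
    [[0.0134, -0.0174, -0.0008], [0.004, 0.003, 0], -1],
  ],
)

```text
clock: 20.88
eef_pos: [496.2, -367.6, 137.7]
tcp_rot: [3.138, 0.003, -1.307]
contact_force: [-5.3, -1.8, 5.4]
opening: 0.242
```

```bash
python3 -c "
from h import *
pl(23)
"
```

```text
t20.88 ang -103.73 r 55.12 z 137.7 | Ftan(ccw+) -4.69 Frad 3.02 Fz 5.44 op 0.242 yaw -1.307 tq [-0.19  1.05  0.02]
[[[0.002, -0.004, 0.0002], [0, 0, 0], -1], [[0.0036, -0.0081, 0.0002], [0, 0, 0], -1], [[0.0049, -0.0123, 0.0001], [0, 0, 0], -1], [[0.0058, -0.0166, 0.0001], [0, 0, 0], -1], [[0.0064, -0.021, 0.0001], [0, 0, 0], -1]]
```

send_rows(
  plan=[
    [[0.002, -0.004, 0], [0.001, 0.001, 0], -1],
    [[0.0036, -0.0081, 0], [0.003, 0.003, 0], -1],
    [[0.0049, -0.0123, -0.0002], [0.004, 0.003, 0], -1],
    [[0.0058, -0.0166, -0.0003], [0.004, 0.003, 0], -1],
    [[0.0063, -0.021, -0.0003], [0.004, 0.003, 0], -1],
  ],
)

```text
clock: 21.3
eef_pos: [516.4, -368.7, 137.7]
tcp_rot: [3.139, 0.001, -1.307]
contact_force: [-5.3, -4.4, 5.7]
opening: 0.241
```

```bash
python3 -c "
from h import *
pl(23)
"
```

```text
t21.30 ang -82.55 r 55.07 z 137.7 | Ftan(ccw+) -5.79 Frad 3.72 Fz 5.68 op 0.241 yaw -1.307 tq [-0.72  0.88 -0.05]
[[[0.0004, -0.0044, 0.0002], [0, 0, 0], -1], [[0.0004, -0.0088, 0.0002], [0, 0, 0], -1], [[0.0001, -0.0132, 0.0002], [0, 0, 0], -1], [[-0.0005, -0.0176, 0.0002], [0, 0, 0], -1], [[-0.0015, -0.0219, 0.0001], [0, 0, 0], -1]]
```

send_rows(
  plan=[
    [[0.0004, -0.0044, 0], [0.001, 0, 0], -1],
    [[0.0005, -0.0088, 0], [0.002, 0, 0], -1],
    [[0.0002, -0.0132, 0], [0.003, 0, 0], -1],
    [[-0.0004, -0.0176, -0.0002], [0.003, 0, 0], -1],
    [[-0.0014, -0.0219, -0.0002], [0.003, 0, 0], -1],
  ],
)

```text
clock: 21.72
eef_pos: [535.9, -362.4, 137.8]
tcp_rot: [3.139, 0.001, -1.307]
contact_force: [-2.5, -5.5, 4.0]
opening: 0.242
```

```bash
python3 -c "
from h import *
pl(23)
"
```

```text
t21.72 ang -61.12 r 55.18 z 137.8 | Ftan(ccw+) -4.81 Frad 3.57 Fz 3.95 op 0.242 yaw -1.307 tq [-0.89  0.67 -0.03]
[[[-0.0013, -0.0042, 0.0003], [0, 0, 0], -1], [[-0.0029, -0.0084, 0.0003], [0, 0, 0], -1], [[-0.0048, -0.0124, 0.0003], [0, 0, 0], -1], [[-0.007, -0.0162, 0.0003], [0, 0, 0], -1], [[-0.0095, -0.0198, 0.0002], [0, 0, 0], -1]]
```

send_rows(
  plan=[
    [[-0.0013, -0.0042, 0], [0.001, 0, 0], -1],
    [[-0.0029, -0.0084, 0], [0.002, 0, 0], -1],
    [[-0.0047, -0.0124, 0], [0.003, 0, 0], -1],
    [[-0.0069, -0.0162, 0], [0.003, 0, 0], -1],
    [[-0.0094, -0.0198, 0], [0.003, 0, 0], -1],
  ],
)

```text
clock: 22.13
eef_pos: [551.9, -349.2, 137.8]
tcp_rot: [3.141, -0.0, -1.307]
contact_force: [-2.5, -5.9, 3.4]
opening: 0.239
```

```bash
python3 -c "
from h import *
pl(23)
"
```

```text
t22.13 ang -39.49 r 55.16 z 137.8 | Ftan(ccw+) -6.15 Frad 1.79 Fz 3.43 op 0.239 yaw -1.307 tq [-1.08  0.37  0.01]
[[[-0.0027, -0.0035, 0.0003], [0, 0, 0], -1], [[-0.0057, -0.0067, 0.0003], [0, 0, 0], -1], [[-0.009, -0.0097, 0.0003], [0, 0, 0], -1], [[-0.0125, -0.0125, 0.0003], [0, 0, 0], -1], [[-0.0161, -0.0149, 0.0003], [0, 0, 0], -1]]
```

send_rows(
  plan=[
    [[-0.0027, -0.0035, 0], [0, 0, 0], -1],
    [[-0.0057, -0.0067, 0], [0, 0, 0], -1],
    [[-0.009, -0.0097, 0], [0, 0, 0], -1],
    [[-0.0125, -0.0125, 0], [0, 0, 0], -1],
    [[-0.0161, -0.0149, 0], [0, 0, 0], -1],
  ],
)

```text
clock: 22.55
eef_pos: [561.9, -330.8, 138.0]
tcp_rot: [3.14, -0.002, -1.307]
contact_force: [0.8, -6.7, 2.5]
opening: 0.244
```

```bash
python3 -c "
from h import *
pl(23)
"
```

```text
t22.55 ang -17.61 r 55.17 z 138.0 | Ftan(ccw+) -6.19 Frad 2.78 Fz 2.55 op 0.244 yaw -1.307 tq [-1.12 -0.01 -0.01]
[[[-0.0038, -0.0022, 0.0005], [0, 0, 0], -1], [[-0.0078, -0.0041, 0.0005], [0, 0, 0], -1], [[-0.012, -0.0057, 0.0005], [0, 0, 0], -1], [[-0.0162, -0.0069, 0.0004], [0, 0, 0], -1], [[-0.0205, -0.0078, 0.0004], [0, 0, 0], -1]]
```

send_rows(
  plan=[
    [[-0.0038, -0.0022, 0], [0, 0, 0], -1],
    [[-0.0078, -0.0041, 0], [0, -0.001, 0], -1],
    [[-0.012, -0.0057, 0], [0, -0.002, 0], -1],
    [[-0.0162, -0.0069, 0], [0, -0.002, 0], -1],
    [[-0.0205, -0.0078, 0], [0, -0.002, 0], -1],
  ],
)

```text
clock: 22.97
eef_pos: [564.3, -309.9, 138.1]
tcp_rot: [3.14, -0.002, -1.306]
contact_force: [2.6, -4.8, 1.6]
opening: 0.24
```

```bash
python3 -c "
from h import *
pl(23)
"
```

```text
t22.97 ang 4.35 r 55.14 z 138.1 | Ftan(ccw+) -4.98 Frad 2.22 Fz 1.65 op 0.240 yaw -1.306 tq [-1.03 -0.34  0.  ]
[[[-0.0044, -0.0006, 0.0006], [0, 0, 0], -1], [[-0.0088, -0.0009, 0.0006], [0, 0, 0], -1], [[-0.0132, -0.0008, 0.0006], [0, 0, 0], -1], [[-0.0176, -0.0004, 0.0006], [0, 0, 0], -1], [[-0.022, 0.0004, 0.0006], [0, 0, 0], -1]]
```

send_rows(
  plan=[
    [[-0.0044, -0.0006, 0], [0, 0, 0], -1],
    [[-0.0088, -0.0009, 0], [0, -0.001, 0], -1],
    [[-0.0132, -0.0008, 0], [0, -0.002, 0], -1],
    [[-0.0176, -0.0004, 0], [0, -0.002, 0], -1],
    [[-0.022, 0.0004, 0], [0, -0.002, 0], -1],
  ],
)

```text
clock: 23.38
eef_pos: [558.6, -289.5, 138.2]
tcp_rot: [3.141, -0.002, -1.306]
contact_force: [3.3, -5.0, 0.9]
opening: 0.243
```

```bash
python3 -c "
from h import *
pl(23)
"
```

```text
t23.38 ang 26.51 r 55.06 z 138.2 | Ftan(ccw+) -5.91 Frad 0.71 Fz 0.94 op 0.243 yaw -1.306 tq [-0.9  -0.59 -0.02]
[[[-0.0043, 0.0011, 0.0007], [0, 0, 0], -1], [[-0.0085, 0.0025, 0.0007], [0, 0, 0], -1], [[-0.0125, 0.0042, 0.0007], [0, 0, 0], -1], [[-0.0165, 0.0062, 0.0007], [0, 0, 0], -1], [[-0.0202, 0.0086, 0.0007], [0, 0, 0], -1]]
```

send_rows(
  plan=[
    [[-0.0043, 0.0011, 0], [0, 0, 0], -1],
    [[-0.0085, 0.0025, 0], [0, -0.001, 0], -1],
    [[-0.0125, 0.0042, 0], [0, -0.002, 0], -1],
    [[-0.0165, 0.0062, 0], [0, -0.002, 0], -1],
    [[-0.0202, 0.0086, 0], [0, -0.002, 0], -1],
  ],
)

```text
clock: 23.8
eef_pos: [545.6, -272.8, 138.3]
tcp_rot: [-3.141, -0.002, -1.306]
contact_force: [5.2, -3.3, 0.5]
opening: 0.243
```

```bash
python3 -c "
from h import *
pl(20)
"
```

```text
t23.80 ang 48.75 r 54.99 z 138.3 | Ftan(ccw+) -6.05 Frad 0.96 Fz 0.52 op 0.243 yaw -1.306 tq [-0.61 -0.84 -0.03]
[[[-0.0031, 0.0022, 0.0008], [0, 0, 0], -1], [[-0.0061, 0.0047, 0.0008], [0, 0, 0], -1], [[-0.0089, 0.0073, 0.0008], [0, 0, 0], -1], [[-0.0115, 0.0102, 0.0008], [0, 0, 0], -1], [[-0.0138, 0.0132, 0.0008], [0, 0, 0], -1]]
```

send_rows(
  plan=[
    [[-0.0031, 0.0022, 0], [0, 0, 0], -1],
    [[-0.0061, 0.0047, 0], [0, -0.001, 0], -1],
    [[-0.0089, 0.0073, 0], [0, -0.002, 0], -1],
    [[-0.0115, 0.0102, 0], [0, -0.002, 0], -1],
    [[-0.0138, 0.0132, 0], [0, -0.002, 0], -1],
  ],
)

```text
clock: 24.22
eef_pos: [529.8, -263.2, 138.4]
tcp_rot: [-3.14, -0.001, -1.306]
contact_force: [4.8, -0.7, 0.2]
opening: 0.239
```

```bash
python3 -c "
from h import *
pl(8)
"
```

```text
t24.22 ang 68.11 r 54.87 z 138.4 | Ftan(ccw+) -4.66 Frad 1.15 Fz 0.18 op 0.239 yaw -1.306 tq [-0.44 -0.94  0.03]
[[[-0.0009, 0.0012, 0.0009], [0, 0, 0], -1], [[-0.0018, 0.0025, 0.0009], [0, 0, 0], -1], [[-0.0027, 0.0037, 0.0009], [0, 0, 0], -1], [[-0.0035, 0.005, 0.0009], [0, 0, 0], -1], [[-0.0043, 0.0064, 0.0009], [0, 0, 0], -1]]
```

send_rows(
  plan=[
    [[-0.0009, 0.0012, 0], [0, 0, 0], -1],
    [[-0.0018, 0.0025, 0], [0, 0, 0], -1],
    [[-0.0027, 0.0037, 0], [0, 0, 0], -1],
    [[-0.0035, 0.005, 0], [0, 0, 0], -1],
    [[-0.0043, 0.0064, 0], [0, 0, 0], -1],
  ],
)

```text
clock: 24.63
eef_pos: [523.0, -260.9, 138.4]
tcp_rot: [-3.139, -0.002, -1.306]
contact_force: [5.1, -2.0, -1.0]
opening: 0.242
```

```bash
python3 -c "
from h import *
pl(3)
pl(4)
"
```

```text
t24.63 ang 75.54 r 54.93 z 138.4 | Ftan(ccw+) -5.47 Frad -0.61 Fz -1.03 op 0.242 yaw -1.306 tq [-0.35 -0.95  0.  ]
[[[-0.0003, 0.0005, 0.0009], [0, 0, 0], -1], [[-0.0006, 0.001, 0.0009], [0, 0, 0], -1], [[-0.0009, 0.0015, 0.0009], [0, 0, 0], -1], [[-0.0011, 0.002, 0.0009], [0, 0, 0], -1], [[-0.0014, 0.0025, 0.0009], [0, 0, 0], -1]]
t24.63 ang 75.54 r 54.93 z 138.4 | Ftan(ccw+) -5.47 Frad -0.61 Fz -1.03 op 0.242 yaw -1.306 tq [-0.35 -0.95  0.  ]
[[[-0.0004, 0.0007, 0.0009], [0, 0, 0], -1], [[-0.0008, 0.0013, 0.0009], [0, 0, 0], -1], [[-0.0011, 0.002, 0.0009], [0, 0, 0], -1], [[-0.0015, 0.0027, 0.0009], [0, 0, 0], -1], [[-0.0018, 0.0034, 0.0009], [0, 0, 0], -1]]
```

send_rows(
  plan=[
    [[-0.0004, 0.0007, 0], [0, 0, 0], -1],
    [[-0.0008, 0.0013, 0], [0, 0, 0], -1],
    [[-0.0011, 0.002, 0], [0, 0, 0], -1],
    [[-0.0015, 0.0027, 0], [0, 0, 0], -1],
    [[-0.0018, 0.0034, 0], [0, 0, 0], -1],
  ],
)

```text
clock: 25.05
eef_pos: [519.8, -260.2, 138.4]
tcp_rot: [-3.138, -0.002, -1.306]
contact_force: [4.5, -0.4, -0.3]
opening: 0.243
```

```bash
python3 -c "
from h import *
pl(1)
"
```

```text
t25.05 ang 78.98 r 54.91 z 138.4 | Ftan(ccw+) -4.47 Frad 0.47 Fz -0.33 op 0.243 yaw -1.306 tq [-0.24 -0.96 -0.02]
[[[-0.0001, 0.0002, 0.0009], [0, 0, 0], -1], [[-0.0002, 0.0003, 0.0009], [0, 0, 0], -1], [[-0.0003, 0.0005, 0.0009], [0, 0, 0], -1], [[-0.0004, 0.0007, 0.0009], [0, 0, 0], -1], [[-0.0005, 0.0008, 0.0009], [0, 0, 0], -1]]
```

send_rows(
  plan=[
    [[0, 0, 0], [0, 0, 0], -1],
    [[0, 0, 0], [0, 0, 0], -1],
    [[0, 0, 0], [0, 0, 0], 0],
    [[0, 0, 0], [0, 0, 0], 0],
    [[0, 0, 0], [0, 0, 0], 0],
  ],
)

```text
clock: 25.47
eef_pos: [518.9, -259.8, 137.9]
tcp_rot: [-3.139, -0.001, -1.306]
contact_force: [-0.1, 0.7, 0.9]
opening: 0.503
```

send_rows(
  plan=[
    [[0, 0, 0], [0, 0, 0], 0.1],
    [[0, 0, 0], [0, 0, 0], 0.1],
    [[0, 0, 0], [0, 0, 0], 0.1],
    [[0, 0, 0], [0, 0, 0], 0.1],
    [[0, 0, 0], [0, 0, 0], 0.1],
  ],
)

```text
clock: 25.88
eef_pos: [518.8, -259.8, 137.9]
tcp_rot: [-3.14, -0.001, -1.306]
contact_force: [0.2, 0.1, -0.7]
opening: 0.549
```

Run:
```python
from h import *
pl(0)
im=viewer.grab_frame("wrist");cv2.imwrite("pics/e1.png",im[:,:,::-1])
```

```text
t25.88 ang 80.07 r 55.09 z 137.9 | Ftan(ccw+) -0.18 Frad 0.18 Fz -0.71 op 0.549 yaw -1.306 tq [ 0.   -0.03  0.04]
[[[0.0, 0.0, 0.0004], [0, 0, 0], -1], [[0.0, 0.0, 0.0004], [0, 0, 0], -1], [[0.0, 0.0, 0.0004], [0, 0, 0], -1], [[0.0001, 0.0, 0.0004], [0, 0, 0], -1], [[0.0001, 0.0, 0.0004], [0, 0, 0], -1]]
```

View pics/e1.png

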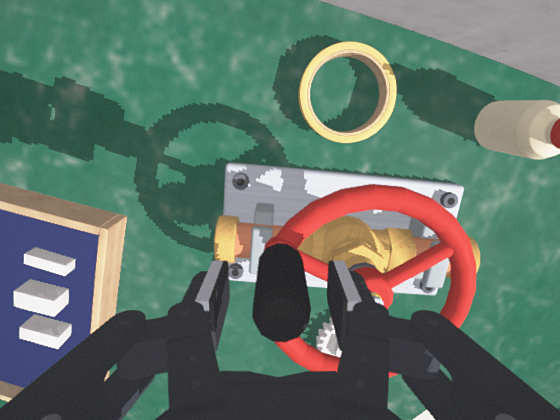

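send_rows(
  plan=[
    [[0, 0, -0.01], [0, 0, 0], 0.1],
    [[0, 0, -0.03], [0, 0, 0], 0.1],
    [[0, 0, -0.055], [0, 0, 0], 0.1],
    [[0, 0, -0.08], [0, 0, 0], 0.1],
    [[0, 0, -0.1], [0, 0, 0], 0.1],
  ],
)

```text
clock: 26.35
eef_pos: [518.9, -260.0, 240.5]
tcp_rot: [-3.138, -0.002, -1.306]
contact_force: [0.2, 0.2, 0.0]
opening: 0.549
```

send_rows(
  plan=[
    [[0, 0.02, -0.01], [0, 0, 0], 0.1],
    [[0, 0.05, -0.02], [0, 0, 0], 0.1],
    [[0, 0.08, -0.03], [0, 0, 0], 0.1],
    [[0, 0.1, -0.03], [0, 0, 0], 0.1],
    [[0, 0.1, -0.03], [0, 0, 0], 0.1],
  ],
)

```text
clock: 26.77
eef_pos: [419.4, -286.6, 271.6]
tcp_rot: [-3.139, -0.003, -1.308]
contact_force: [-0.4, 0.5, 0.4]
opening: 0.55
```

send_rows(
  plan=[
    [[0, 0.02, 0], [0, 0, 0], 0.1],
    [[0, 0.05, 0], [0, 0, 0], 0.1],
    [[0, 0.08, 0], [0, 0, 0], 0.1],
    [[0, 0.1, 0], [0, 0, 0], 0.1],
    [[0, 0.1, 0], [0, 0, 0], 0.1],
  ],
)

```text
clock: 27.18
eef_pos: [320.5, -312.8, 271.7]
tcp_rot: [-3.14, -0.003, -1.309]
contact_force: [1.1, -0.5, 0.2]
opening: 0.556
```

send_rows(
  plan=[
    [[0, 0, 0], [0, 0, 0], 0.1],
    [[0, 0, 0], [0, 0, 0], 0.1],
    [[0, 0, 0], [0, 0, 0], 0.1],
    [[0, 0, 0], [0, 0, 0], 0.1],
    [[0, 0, 0], [0, 0, 0], 0.1],
  ],
)

```text
clock: 27.6
eef_pos: [321.2, -312.7, 271.6]
tcp_rot: [-3.14, -0.002, -1.309]
contact_force: [0.1, -0.2, 0.3]
opening: 0.555
```

Run:
```python
from h import *
pl(0)
for n in ("top","wrist"):
    im=viewer.grab_frame(n);cv2.imwrite(f"pics/f_{n}.png",im[:,:,::-1])
    r=viewer.cut_out("grip_mid",n); print(n,[(d["p"],d["extent"]) for d in r[:2]])
    print(proj(n,[[509.3+55*np.cos(np.radians(79)),-314.1+55*np.sin(np.radians(79)),161],[509.3,-314.1,113]]))
for n in ["gear","tape_roll","oil_bottle"]:
    r=viewer.cut_out(n,"top"); print(n,[(d["p"],d["extent"]) for d in r[:2]])
b=cv2.imread("pics/f_top.png")[120:310,170:420]
cv2.imwrite("pics/f_topz.png",cv2.resize(b,None,fx=3,fy=3,interpolation=2))
```

```text
t27.60 ang 179.57 r 188.10 z 271.6 | Ftan(ccw+) 0.20 Frad -0.09 Fz 0.33 op 0.555 yaw -1.309 tq [ 0.   -0.03  0.01]
[[[0.0068, -0.0254, 0.1342], [0, 0, 0], -1], [[0.0139, -0.051, 0.1343], [0, 0, 0], -1], [[0.021, -0.0767, 0.1344], [0, 0, 0], -1], [[0.028, -0.1024, 0.1344], [0, 0, 0], -1], [[0.0351, -0.128, 0.1345], [0, 0, 0], -1]]
top []
[[246.88145105 206.67096788]
 [274.67048892 214.0576287 ]]
wrist []
[[ 277.14609402 -106.11839908]
 [ 342.82487903  -32.02311016]]
gear [(0.61, [281.8, 249.8, 25.9, 23.7])]
tape_roll [(0.82, [249.5, 157.4, 23.7, 30.8])]
oil_bottle [(0.55, [305.5, 154.5, 19.1, 20.7])]
```

View pics/f_topz.png

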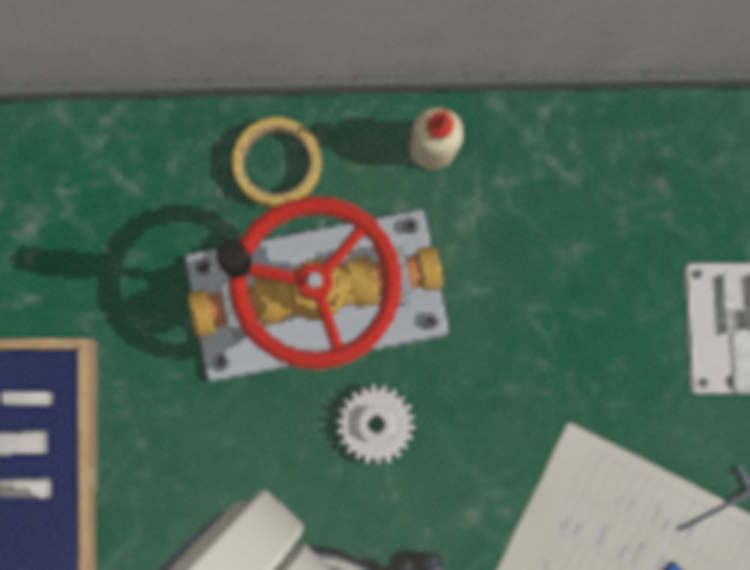

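View pics/f_wrist.png

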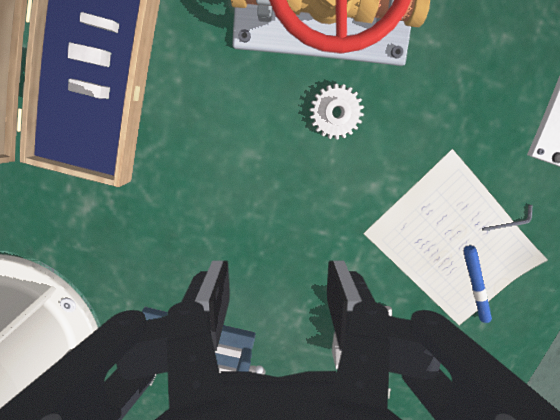

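```bash
python3 -c "
from rig import job,status
print(job.sign_off()); print(status.sense()['clock'])"
```

```text
the job is handed in; nothing more can be done
None
the job is handed in; nothing more can be done
```

The valve was wound shut until it seated, then opened one full turn counter-clockwise, and the job was handed in at about 28 s. All angles below are the crank grip's direction about the spindle.

- **Closing:** I pinched the crank grip and turned it clockwise. At about 7° the push rose from roughly 5.5 N to 11.4 N and the wheel stopped. That is just over the 10 N at which the rubber starts to yield and well under the 22 N damage level, so it was probably squeezed by under 1 mm of grip travel.
- **Opening:** Going back, the wheel ran free (about 1 N or less at the grip) for about 72°. The stem took load between 77° and 79.6°, where the push rose from about 0 N to over 4 N, and I took 79.6° as the start. I then turned 360° against a steady 5–6 N and stopped at 79.0°.
- **Accuracy:** By that count it is about half a degree short of a full turn. The stem could have started up to 2° earlier in that step, which would make it slightly over a turn.
- **Last checks:** After I let go and backed away, the force on the tool was about zero. The top picture puts the grip within about 1.5 pixels of where 79° should be. The gear, tape roll and oil bottle look unmoved in that picture.
- **Failed check:** the trained network did not find the grip in the last pictures, so I read its position from the top picture by eye.

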